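# Close up the paint pots and hang the rinsing cups to drain

### The arm

A 7-joint arm with a two-finger parallel gripper is mounted at the origin on the work surface. World frame = base frame: x ahead of the robot, y to its left, z up, the work surface at z = 0. Lengths are in m, angles in rad, forces in N, time in s.
With the tool pointing down it reaches from about 0.35 to 0.9 m from the base axis. Payload 8.1 kg.
Tool frame: the origin (TCP) lies on the centre line of the jaws, within the pads' length; the fingertips stand 11 mm ahead of it and the grasp point (between the pads) lies 8 mm behind it (arm.nose_length is the distance from the TCP to the fingertips, in m); z points along the fingers, y is the line along which they close (so a half turn about z gives the same grasp; the last joint's range is limited). The gripper opens to 92 mm and grips with 3 to 60 N. Pads are 19 mm wide; open, the fingers measure 130 mm over their backs; the gripper's body (75 mm by 190 mm) begins 47 mm behind the grasp point.
Start: joints at [-1.266, 0.434, 0.025, 1.573, -0.012, 1.134, -0.075], TCP at [0.248, 0.574, 0.238] pointing down, gripper open.
Joint ranges: [-2.62, 2.62], [-0.44, 2.09], [-1.27, 1.32], [0.08, 2.57], [-1.32, 4.46], [0.12, 2], [-2.74, 2.74]. Speed limits (rad/s): [2.22, 2.22, 3.01, 3.01, 3.14, 3.14, 3.14].

### API

Orientations are given as a rotation vector (axis times angle).
In Python, from cell import arm gives the robot as it stands.
- The arm moves only by the tool jog_arm, never from a script. Its argument "moves" is a list of rows, each a list of 4 numbers: the shift along the tool's x, y, z in m, then the turn about the tool's z in rad. In form: [[tx, ty, tz, spin], ...]. A call has 1 to 20 rows; each row is the pose to reach, as a shift and turn from the pose commanded when the call began, along the tool's axes at that moment; what a row does not reach only later rows make up. A row lasts 1/8 s, in which the tool goes at most 62.5 mm and 10.7 degrees, less where a joint would pass 70% of its speed; a pose out of reach is approached as far as the arm can. A call with a gripper value outside its range is refused whole. "hand" is the finger opening in m, from 0 to 0.0918, set as the call begins (left out, the last holds). The fingers move at their own pace and stop on an object; "newtons" is the grip in N (left out, the last holds). Time passes only in rows, so rows that repeat a pose let the fingers close. It gives the time, the measured TCP pose, the force, the opening and the grip force at its end, in the units of the state.
- arm.observe(): the state, without advancing time (a new reading comes with each control period).
- arm.get_image(name): name is "scene" or "top" or "wrist"; returns a dict with "color" (384x512x3 uint8, red, green, blue), "z_map" (384x512 float32, m along the optical axis (not along the pixel's ray), 0 where there is no reading), "fx", "fy", "cx", "cy" (pixels), "k1" (the pictures are not rectified: a ray, as slopes to the right and down, at radius r is drawn at 1 + k1 r^2 times it, then the intrinsics apply), "rvec" (rotation vector, rad) and "tvec" (3), from world to camera coordinates, as OpenCV has them. Camera axes: x right, y down, z forward; pixel columns grow to the right and rows downward; lengths in m; the calibration is good to about 2 mm. A picture is of the moment at which its call begins.
- arm.sign_off(): hands the job in; it is judged then, once.
The state is a dict: "clock": time; "joints": joint angles; "dq": joint speeds; "joint_efforts": joint torques, N m; "position": TCP position; "ee_rot": TCP orientation; "force": force on the tool from outside, world axes, zero at the start; "ft_torque": the same for the moment, N m; "width": opening from 0.0 (shut) to 1.0 (fully open); "gripper_force": force on a finger pad.
Only numpy, scipy, OpenCV 4.12 (cv2) and the standard library are available. Lean on these libraries where they do the work, as an engineer would, in place of code of your own. Each camera call takes 0.05 s, during which the arm holds its last target. There are 200 camera calls.

### The job

Close up the painting table for the night: put on each paint pot the lid of its own colour and press it down until it is fully home, but leave open the one pot with the palette knife lying across it, with its lid on the table. Stand every rinsing cup that is there upside down over a drying peg of its own, with its rim flat down on the rack. Do not disturb the palette knife or the bottle and jars standing around.

Things in the scene. Friction and masses are not known exactly. Their poses are not given: they have to be found in the camera images.
- caddy: fixed wooden board 100 x 410 x 10 mm on the table, carrying the four paint pots in a row along its y axis (pots at y = -150, -50, 50, 150 mm in its frame, in any colour order); origin under its centre, z up
- pot_red: red round paint pot, fixed upright on the caddy: outer diameter 64 mm, height 70 mm, mouth inner diameter 56 mm; origin at the centre of its underside, z up. Inside the mouth is a black flat sliding rubber seal that the lid's plug pushes down
- seal_red (a joint): how far (m) the rubber seal of the red pot has been pushed down: 0 = its top lies 5 mm below the rim (pot not closed), 0.007 = lid fully home. It moves only against about 6 N of friction, without a spring, and stays where it is left
- lid_red: loose red lid, 50 g: grey plug 50 dia x 12 mm, above it flange 66 dia x 5 mm, above it knob 24 dia x 20 mm (37 mm high in all). Origin: centre of the plug's underside; z up through the knob. Starts on the table, plug down. Laid in its pot it stands 7 mm proud, plug on the seal; pressed down with 8 to 20 N it goes home, flange on the rim, origin 58 mm above the pot's
- pot_blue: blue round paint pot, fixed upright on the caddy: outer diameter 64 mm, height 70 mm, mouth inner diameter 56 mm; origin at the centre of its underside, z up. Inside the mouth is a black flat sliding rubber seal that the lid's plug pushes down
- seal_blue (a joint): how far (m) the rubber seal of the blue pot has been pushed down: 0 = its top lies 5 mm below the rim (pot not closed), 0.007 = lid fully home. It moves only against about 6 N of friction, without a spring, and stays where it is left
- lid_blue: loose blue lid, 50 g: grey plug 50 dia x 12 mm, above it flange 66 dia x 5 mm, above it knob 24 dia x 20 mm (37 mm high in all). Origin: centre of the plug's underside; z up through the knob. Starts on the table, plug down. Laid in its pot it stands 7 mm proud, plug on the seal; pressed down with 8 to 20 N it goes home, flange on the rim, origin 58 mm above the pot's
- pot_yellow: yellow round paint pot, fixed upright on the caddy: outer diameter 64 mm, height 70 mm, mouth inner diameter 56 mm; origin at the centre of its underside, z up. Inside the mouth is a black flat sliding rubber seal that the lid's plug pushes down
- seal_yellow (a joint): how far (m) the rubber seal of the yellow pot has been pushed down: 0 = its top lies 5 mm below the rim (pot not closed), 0.007 = lid fully home. It moves only against about 6 N of friction, without a spring, and stays where it is left
- lid_yellow: loose yellow lid, 50 g: grey plug 50 dia x 12 mm, above it flange 66 dia x 5 mm, above it knob 24 dia x 20 mm (37 mm high in all). Origin: centre of the plug's underside; z up through the knob. Starts on the table, plug down. Laid in its pot it stands 7 mm proud, plug on the seal; pressed down with 8 to 20 N it goes home, flange on the rim, origin 58 mm above the pot's
- pot_green: green round paint pot, fixed upright on the caddy: outer diameter 64 mm, height 70 mm, mouth inner diameter 56 mm; origin at the centre of its underside, z up. Inside the mouth is a black flat sliding rubber seal that the lid's plug pushes down
- seal_green (a joint): how far (m) the rubber seal of the green pot has been pushed down: 0 = its top lies 5 mm below the rim (pot not closed), 0.007 = lid fully home. It moves only against about 6 N of friction, without a spring, and stays where it is left
- lid_green: loose green lid, 50 g: grey plug 50 dia x 12 mm, above it flange 66 dia x 5 mm, above it knob 24 dia x 20 mm (37 mm high in all). Origin: centre of the plug's underside; z up through the knob. Starts on the table, plug down. Laid in its pot it stands 7 mm proud, plug on the seal; pressed down with 8 to 20 N it goes home, flange on the rim, origin 58 mm above the pot's
- knife: palette knife, loose, 126 mm long, lying flat across the mouth of the one pot that is still in use, the four places in the caddy being alike; steel blade 20 mm wide towards +x, wooden handle 14 mm wide, 12 mm high towards -x; origin at its middle on the underside. Not to be disturbed
- rack: fixed white drying rack: base 90 x 300 x 12 mm with three upright round wooden pegs in a row along its y axis, 28 mm diameter, standing 50 mm above the base's top; origin under its centre, z up
- peg_1 (a point): foot of drying peg 1, on the peg's axis at the top face of the rack's base (peg 1 at y = -100 mm in the rack's frame); z up
- peg_2 (a point): foot of drying peg 2, on the peg's axis at the top face of the rack's base (peg 2 at y = 0 mm in the rack's frame); z up
- peg_3 (a point): foot of drying peg 3, on the peg's axis at the top face of the rack's base (peg 3 at y = 100 mm in the rack's frame); z up
- cup_1: turquoise square rinsing cup, loose, 70 g, 56 x 56 mm outside, 72 mm tall, walls and bottom 3 mm, may be absent; a white band around it just below the mouth; origin at the outside centre of its closed bottom, own z runs from bottom to open mouth. It starts lying on one side on the table with its mouth turned towards the robot
- cup_2: grey square rinsing cup, loose, 70 g, 56 x 56 mm outside, 72 mm tall, walls and bottom 3 mm, may be absent; a white band around it just below the mouth; origin at the outside centre of its closed bottom, own z runs from bottom to open mouth. It starts lying on one side on the table with its mouth turned towards the robot
- cup_3: orange square rinsing cup, loose, 70 g, 56 x 56 mm outside, 72 mm tall, walls and bottom 3 mm, may be absent; a white band around it just below the mouth; origin at the outside centre of its closed bottom, own z runs from bottom to open mouth. It starts lying on one side on the table with its mouth turned towards the robot
- varnish: amber varnish bottle, 56 mm diameter, 150 mm tall, bystander; origin at the centre of its underside
- paint_jar: closed glass jar, 72 mm diameter, 90 mm tall, bystander; origin at the centre of its underside
- brush_jar: green glass jar 76 mm diameter, 110 mm tall with brushes up to 230 mm, bystander; origin at the centre of its underside

How it is judged:
At the end, for the whole second after the job is handed in: Each pot without the knife: own colour lid on, centred within 6 mm, level within 0.06 rad, under 2 mm from home, seal down over 5 mm. The knife's pot: open, its lid on the table over 60 mm off. Each cup: upside down within 0.09 rad, within 18 mm of a peg's axis, rim on the rack. All at rest (((horizontal distance between knife and pot_red below 0.04 m and horizontal distance between lid_red and pot_red above 0.06 m and height (world z) of lid_red below 0.045 m and value of joint seal_red below 0.002 m) or (horizontal distance between knife and pot_red above 0.06 m and horizontal distance between lid_red and pot_red below 0.006 m and z of lid_red in the frame of pot_red between 0.055 and 0.06 m and angle between lid_red's own z axis and vertical below 0.06 rad and linear speed of lid_red below 0.02 m/s and value of joint seal_red above 0.005 m)) and ((horizontal distance between knife and pot_blue below 0.04 m and horizontal distance between lid_blue and pot_blue above 0.06 m and height (world z) of lid_blue below 0.045 m and value of joint seal_blue below 0.002 m) or (horizontal distance between knife and pot_blue above 0.06 m and horizontal distance between lid_blue and pot_blue below 0.006 m and z of lid_blue in the frame of pot_blue between 0.055 and 0.06 m and angle between lid_blue's own z axis and vertical below 0.06 rad and linear speed of lid_blue below 0.02 m/s and value of joint seal_blue above 0.005 m)) and ((horizontal distance between knife and pot_yellow below 0.04 m and horizontal distance between lid_yellow and pot_yellow above 0.06 m and height (world z) of lid_yellow below 0.045 m and value of joint seal_yellow below 0.002 m) or (horizontal distance between knife and pot_yellow above 0.06 m and horizontal distance between lid_yellow and pot_yellow below 0.006 m and z of lid_yellow in the frame of pot_yellow between 0.055 and 0.06 m and angle between lid_yellow's own z axis and vertical below 0.06 rad and linear speed of lid_yellow below 0.02 m/s and value of joint seal_yellow above 0.005 m)) and ((horizontal distance between knife and pot_green below 0.04 m and horizontal distance between lid_green and pot_green above 0.06 m and height (world z) of lid_green below 0.045 m and value of joint seal_green below 0.002 m) or (horizontal distance between knife and pot_green above 0.06 m and horizontal distance between lid_green and pot_green below 0.006 m and z of lid_green in the frame of pot_green between 0.055 and 0.06 m and angle between lid_green's own z axis and vertical below 0.06 rad and linear speed of lid_green below 0.02 m/s and value of joint seal_green above 0.005 m)) and (horizontal distance between cup_1 and peg_1 below 0.018 m or horizontal distance between cup_1 and peg_2 below 0.018 m or horizontal distance between cup_1 and peg_3 below 0.018 m) and angle between each of cup_1, cup_2, cup_3's own z axis and vertical above 3.05 rad and height (world z) of each of cup_1, cup_2, cup_3 below 0.0875 m and linear speed of each of cup_1, cup_2, cup_3 below 0.02 m/s and (horizontal distance between cup_2 and peg_1 below 0.018 m or horizontal distance between cup_2 and peg_2 below 0.018 m or horizontal distance between cup_2 and peg_3 below 0.018 m) and (horizontal distance between cup_3 and peg_1 below 0.018 m or horizontal distance between cup_3 and peg_2 below 0.018 m or horizontal distance between cup_3 and peg_3 below 0.018 m)); the robot touches nothing.
It fails at once if the palette knife on the pot in use is shifted by more than 20 mm (distance of knife from where it was at the start of the episode above 0.02 m).
It fails at once if the varnish bottle is shifted by more than 30 mm (distance of varnish from where it was at the start of the episode above 0.03 m).
It fails at once if the glass jar is shifted by more than 30 mm (distance of paint_jar from where it was at the start of the episode above 0.03 m).
It fails at once if the brush jar is shifted by more than 30 mm (distance of brush_jar from where it was at the start of the episode above 0.03 m).
Of cup_1, cup_2, cup_3 only 2 to 3 are there at a start; the rules pass over those that are not, and their reading is None.
At some moment in a run one of lid_red, lid_blue, lid_yellow, lid_green, cup_1, cup_2, cup_3 may be knocked a few centimetres aside while the robot is not near it.
Once in a run the grip may slacken for a moment while it holds something.
It also fails if it takes over 210 s, if anything falls off the work surface, if the arm or the gripper's body presses on something with over 40 N, if the wrist force passes 120 N, or if a joint passes its speed limit or range.

## Working session

There is one attempt and no reset: what is moved stays moved. The work goes in short steps, Python scripts to look and compute and a tool call to move; the robot and the scene stay as the last step left them, time stands still between calls to the robot, and variables do not carry over. Pictures are saved under pics/ and viewed, at most 14 in all, crops included, and the job is handed in when it is done.

Besides the shell and the picture viewer there is one more tool, called after "Emit:" by a JSON object that holds its "api" and its "payload", one argument or row to a line. jog_arm: Moves the arm, as the interface text tells. Its arguments: {"type":"object","properties":{"moves":{"type":"array"},"hand":{"type":"number"},"newtons":{"type":"number"}},"required":["moves"]}

```bash
ls; mkdir -p pics; cat > h.py <<'E'
import numpy as np, cv2
from cell import arm
from scipy.spatial.transform import Rotation as R
def grab(n):
    im=arm.get_image(n); return im
def cloud(im):
    h,w=im["z_map"].shape
    u,v=np.meshgrid(np.arange(w),np.arange(h))
    xd=(u-im["cx"])/im["fx"]; yd=(v-im["cy"])/im["fy"]
    x,y=xd.copy(),yd.copy()
    for _ in range(10):
        s=1+im["k1"]*(x*x+y*y); x=xd/s; y=yd/s
    z=im["z_map"]; P=np.stack([x*z,y*z,z],-1)
    Rm=R.from_rotvec(np.array(im["rvec"]).ravel()).as_matrix()
    W=(P-np.array(im["tvec"]).ravel())@Rm
    W[z==0]=np.nan
    return W
def save(im,f): cv2.imwrite(f,im["color"][:,:,::-1])
E
python3 - <<'E'
from h import *
for n in("top","scene"):
    im=grab(n); save(im,f"pics/{n}0.png"); np.savez(f"{n}0.npz",W=cloud(im),c=im["color"])
o=arm.observe(); print(o["clock"],o["position"],o["ee_rot"],o["width"])
E
```

```text
pics
0.1 [0.24777442 0.57331149 0.23703617] [-6.36330274e-01 -3.07633211e+00  2.15349664e-03] 1.0008675277273045
```

View pics/top0.png

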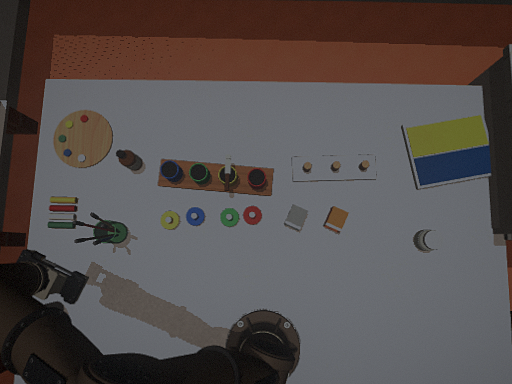

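View pics/scene0.png

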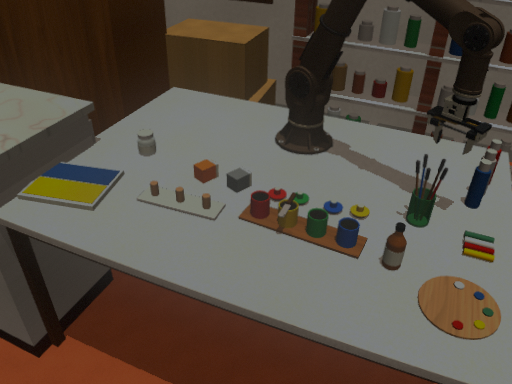

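The top view shows the pots, left to right: blue (171,171), green (200,174), yellow with the knife (228,177) and red (257,179). The lids are yellow (170,220), blue (196,216), green (230,217) and red (252,215). Only two cups are present, grey (296,216) and orange (336,219), and the rack pegs are at (307,167), (336,166) and (365,165).

```bash
cat >> h.py <<'E'
def comp(W,mask,px,r=25):
    m=mask.copy(); 
    n,l,st,c=cv2.connectedComponentsWithStats(m.astype(np.uint8))
    return l
def hsvm(c,h0,h1,s=90,v=40):
    H=cv2.cvtColor(c,cv2.COLOR_RGB2HSV); return (H[...,0]>=h0)&(H[...,0]<=h1)&(H[...,1]>=s)&(H[...,2]>=v)
def near(W,x,y,r): return np.hypot(W[...,0]-x,W[...,1]-y)<r
def circ(P):
    (a,b),r=cv2.minEnclosingCircle(P[:,:2].astype(np.float32)*1000); return np.round([a,b,r],1)
E
python3 - <<'E'
from h import *
d=np.load("top0.npz");W=d["W"];c=d["c"]
for n,(u,v) in dict(pb=(171,171),pg=(200,174),py=(228,177),pr=(257,179),ly=(170,220),lb=(196,216),lg=(230,217),lr=(252,215),cg=(296,216),co=(336,219),p1=(307,167),p2=(336,166),p3=(365,165),var=(130,160),brush=(115,232),jar=(426,240)).items():
    w=W[v,u]; q=W[v-22:v+22,u-22:u+22].reshape(-1,3)
    q=q[np.hypot(*(q-w)[:,:2].T)<.055]
    if n[0]=='p': 
        q=q[(q[:,2]>.052)] if n[1] not in '123' else q[(q[:,2]>.04)&(q[:,2]<.08)]
    else: q=q[q[:,2]>.008]
    print(n,w.round(3),len(q),circ(q),q[:,:2].mean(0).round(4),(q[:,2].max()).round(3), np.percentile(q[:,2],[50]).round(3))
    if n[0]=='c':
        k=q[q[:,2]>.045]; print("  rect",cv2.minAreaRect((k[:,:2]*1000).astype(np.float32)))
m=(W[...,2]>.06)&(W[...,2]<.11)&near(W,*W[177,228,:2],.09)
print("knife/yellow pts",[ (W[m][:,i].min().round(3),W[m][:,i].max().round(3)) for i in range(3)])
m=(W[...,2]>.006)&(W[...,2]<.02)&near(W,*W[167,336,:2],.17)
print("rack",cv2.minAreaRect((W[m][:,:2]*1000).astype(np.float32)))
E
```

```text
pb [0.588 0.326 0.074] 303 [593.9 332.2  33. ] [0.5921 0.3313] 0.087 [0.076]
pg [0.578 0.225 0.078] 291 [586.3 232.6  32.2] [0.5853 0.2322] 0.085 [0.075]
py [0.567 0.128 0.092] 338 [571.5 132.8  49.2] [0.5765 0.1324] 0.097 [0.08]
pr [0.565 0.03  0.075] 288 [572.3  33.8  32. ] [0.5716 0.0338] 0.085 [0.076]
ly [0.422 0.331 0.032] 278 [429.  324.7  47.4] [0.4252 0.3365] 0.042 [0.018]
lb [0.438 0.24  0.039] 274 [440.2 240.1  43.6] [0.4395 0.2484] 0.045 [0.018]
lg [0.436 0.121 0.042] 309 [449.9 113.1  50.6] [0.4399 0.1219] 0.046 [0.018]
lr [0.445 0.046 0.034] 281 [443.4  57.5  43.1] [0.4478 0.0496] 0.043 [0.018]
cg [ 0.443 -0.105  0.059] 355 [ 440.7 -103.9   44.7] [ 0.4407 -0.1031] 0.064 [0.057]
  rect ((441.3671875, -103.36714172363281), (56.18270492553711, 71.96038818359375), 67.09165954589844)
co [ 0.436 -0.241  0.057] 391 [ 439.2 -234.6   48.1] [ 0.4379 -0.2398] 0.064 [0.056]
  rect ((437.979248046875, -242.30361938476562), (56.41474151611328, 72.23432922363281), 66.66304779052734)
p1 [ 0.613 -0.141  0.061] 59 [ 619.1 -141.1   13.8] [ 0.6176 -0.14  ] 0.068 [0.061]
p2 [ 0.618 -0.241  0.063] 61 [ 623.7 -240.3   13.9] [ 0.6225 -0.2392] 0.068 [0.061]
p3 [ 0.624 -0.342  0.059] 65 [ 628.3 -340.6   13.6] [ 0.6272 -0.3389] 0.067 [0.061]
var [0.617 0.46  0.102] 381 [620.2 469.2  37.4] [0.6228 0.4653] 0.156 [0.098]
brush [0.374 0.489 0.11 ] 511 [379.  505.7  45.6] [0.3769 0.5027] 0.234 [0.09]
jar [ 0.369 -0.529  0.092] 516 [ 372.1 -552.7   36.2] [ 0.371  -0.5433] 0.096 [0.087]
knife/yellow pts [(np.float64(0.522), np.float64(0.65)), (np.float64(0.04), np.float64(0.217)), (np.float64(0.06), np.float64(0.097))]
rack ((617.3560180664062, -242.89901733398438), (308.406982421875, 326.9731140136719), 35.82969284057617)
```

```bash
cat >> h.py <<'E'
LID=dict(y=(.422,.331),b=(.438,.240),g=(.436,.121),r=(.445,.046))
POT=dict(b=(.594,.332),g=(.586,.2325),r=(.572,.034))
def fitc(P,r):
    from scipy.optimize import least_squares
    P=P[:,:2]; s=least_squares(lambda c:np.hypot(*(P-c).T)-r,P.mean(0),loss="soft_l1",f_scale=.002); return s.x
def lids(W,lid=LID):
    o={}
    for k,(x,y) in lid.items():
        t=W[near(W,x,y,.03)&(W[...,2]>.029)&(W[...,2]<.05)]
        n=t[:,:2].mean(0); 
        f=W[near(W,*n,.045)&(W[...,2]>.011)&(W[...,2]<.027)]
        d=np.hypot(*(f[:,:2]-n).T); 
        o[k]=(len(t),circ(t),(n*1000).round(1),len(f),circ(f),(f[:,:2].mean(0)*1000).round(1))
    return o
E
python3 - <<'E'
from h import *
for n in("top0.npz","scene0.npz"):
    W=np.load(n)["W"]
    for k,v in lids(W).items(): print(n,k,*v)
    for k,(x,y) in POT.items():
        q=W[near(W,x,y,.04)&(W[...,2]>.062)&(W[...,2]<.085)]; print(k,len(q),circ(q),(fitc(q,.030)*1000).round(1))
    for y in((.618,-.141),(.6235,-.240),(.628,-.340)):
        q=W[near(W,*y,.025)&(W[...,2]>.052)&(W[...,2]<.075)]; print('peg',len(q),circ(q),(q[:,:2].mean(0)*1000).round(1))
W=np.load("top0.npz")["W"]
# cups: orientation details
for x,y in((.441,-.103),(.438,-.241)):
    q=W[near(W,x,y,.06)&(W[...,2]>.046)&(W[...,2]<.066)]; print(cv2.minAreaRect((q[:,:2]*1000).astype(np.float32)), q[:,:2].mean(0))
im=np.load("top0.npz")["c"][150:250,270:370]; cv2.imwrite("pics/cups.png",cv2.resize(im[...,::-1],(600,600),interpolation=cv2.INTER_CUBIC)*1)
E
```

```text
top0.npz y 41 [424.8 337.2  11.7] [424.7 336.8] 228 [425.3 338.5  33.2] [424.9 337.8]
top0.npz b 39 [440.1 249.2  11.8] [440.4 248.8] 229 [440.1 249.2  32.9] [439.  248.4]
top0.npz g 36 [439.6 127.6  11.6] [439.3 127.6] 234 [439.3 127.9  32.7] [439.1 127.6]
top0.npz r 35 [448.1  47.6  11.4] [448.   47.4] 228 [448.4  48.   32.5] [448.  48.]
b 282 [593.9 332.2  33. ] [592.8 332.4]
g 284 [586.4 233.   32. ] [585.4 232.3]
r 279 [572.3  33.8  32. ] [571.3  33.5]
peg 52 [ 619.4 -141.    13.7] [ 618.6 -140.1]
peg 53 [ 624.4 -240.4   13.3] [ 623.7 -239.6]
peg 55 [ 628.4 -340.9   13.5] [ 627.8 -340. ]
scene0.npz y 39 [430.  337.1  13.6] [431.5 336. ] 158 [426.9 335.7  34.5] [433.9 336.7]
scene0.npz b 32 [445.2 247.7  13. ] [444.3 248.2] 147 [442.6 246.5  33. ] [448.7 248.2]
scene0.npz g 39 [442.1 127.   12.4] [444.2 128.3] 100 [443.8 127.8  33.9] [446.9 137. ]
scene0.npz r 33 [449.   45.   14.3] [451.7  47.1] 135 [449.2  46.   33.9] [455.5  50. ]
b 321 [595.4 329.7  34.9] [596.9 330.7]
g 306 [587.9 232.6  34.5] [589.  232.7]
r 267 [573.7  32.5  35. ] [574.2  33. ]
peg 53 [ 624.1 -142.6   15.7] [ 625.1 -140.4]
peg 48 [ 628.  -241.6   14.2] [ 629.6 -239.9]
peg 47 [ 629.7 -341.7   16. ] [ 634.4 -340.7]
((441.3671875, -103.36714172363281), (56.18270492553711, 71.96038818359375), 67.09165954589844) [ 0.44088803 -0.10321179]
((437.979248046875, -242.30361938476562), (56.41474151611328, 72.23432922363281), 66.66304779052734) [ 0.4376154  -0.24172338]
```

View pics/cups.png

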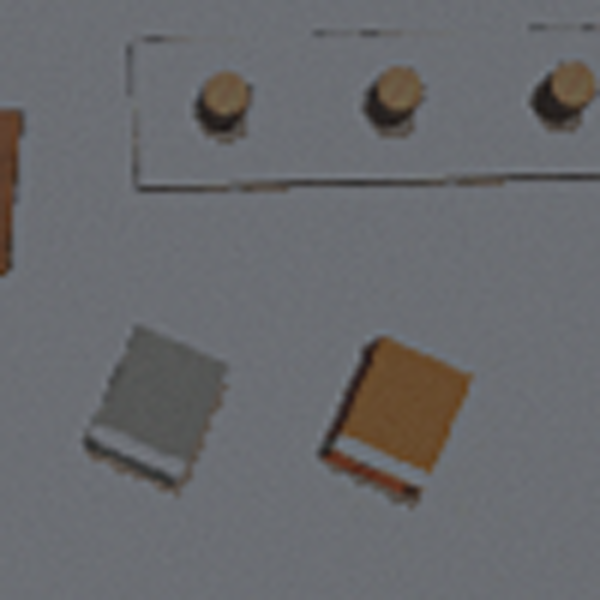

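The crop shows both cups lying with their white-banded mouths towards lower left, i.e. grey at crop (155,410) and orange at (400,420). The tool's yaw is already aligned with them.

```bash
cat >> h.py <<'E'
def st():
    o=arm.observe(); Rm=R.from_rotvec(o["ee_rot"]).as_matrix()
    print("t",round(o["clock"],2),"pos",np.round(o["position"],4),"th",np.degrees(np.arctan2(Rm[1,0],Rm[0,0])).round(2),"F",np.round(o["force"],1),"w",round(o["width"]*.0918,4),"gf",np.round(o["gripper_force"],1)); return np.array(o["position"]),Rm
def go(*ts):
    p,Rm=st()
    for t in ts: print(t,"->",(Rm.T@(np.array(t)-p)).round(4))
def look(f=None):
    im=grab("top"); W=cloud(im); np.savez("top.npz",W=W,c=im["color"])
    if f: save(im,f)
    return W,im["color"]
E
python3 - <<'E'
from h import *
go((.448,.0476,.1),(.448,.0476,.0295))
E
```

```text
t 0.1 pos [0.2478 0.5733 0.237 ] th 156.63 F [ 0.8  0.9 -0.2] w 0.0919 gf 0.0
(0.448, 0.0476, 0.1) -> [-0.3923 -0.4029  0.1376]
(0.448, 0.0476, 0.0295) -> [-0.3923 -0.4029  0.2081]
```

Emit:
{"api": "jog_arm", "payload": {
  "moves": [
    [0, 0, -0.06, 0],
    [0, 0, -0.11, 0],
    [-0.06, -0.06, -0.11, 0],
    [-0.12, -0.12, -0.11, 0],
    [-0.18, -0.18, -0.11, 0],
    [-0.24, -0.24, -0.11, 0],
    [-0.3, -0.3, -0.11, 0],
    [-0.35, -0.35, -0.11, 0],
    [-0.39, -0.39, -0.05, 0],
    [-0.392, -0.402, 0.0, 0],
    [-0.392, -0.402, 0.06, 0],
    [-0.392, -0.402, 0.12, 0],
    [-0.392, -0.402, 0.137, 0],
    [-0.392, -0.402, 0.137, 0],
    [-0.392, -0.402, 0.137, 0],
    [-0.392, -0.402, 0.137, 0]
  ],
  "hand": 0.05,
  "newtons": 20
}}

```text
clock: 2.1
position: [0.4488, 0.0496, 0.1015]
ee_rot: [0.636, 3.076, 0.001]
force: [-0.5, -0.1, 0.4]
width: 0.544
gripper_force: 0.0
```

```bash
python3 - <<'E'
from h import *
go((.448,.0476,.1),(.448,.0476,.0295))
W,c=look()
for k,v in lids(W).items(): print(k,*v)
E
```

```text
t 2.1 pos [0.4488 0.0496 0.1015] th 156.65 F [-0.5 -0.1  0.4] w 0.0499 gf 0.0
(0.448, 0.0476, 0.1) -> [-0.0001 -0.0022  0.0015]
(0.448, 0.0476, 0.0295) -> [-0.     -0.0022  0.072 ]
y 39 [425.2 337.6  11.4] [425.  337.2] 227 [425.2 338.5  33. ] [424.8 337.6]
b 39 [440.5 249.5  11.9] [440.5 249. ] 230 [439.9 249.1  32.9] [439.7 248.6]
g 0 [0. 0. 0.] [nan nan] 0 [0. 0. 0.] [nan nan]
r 0 [0. 0. 0.] [nan nan] 0 [0. 0. 0.] [nan nan]h.py:37: RuntimeWarning: Mean of empty slice.
  n=t[:,:2].mean(0);
  ret = um.true_divide(
h.py:40: RuntimeWarning: Mean of empty slice.
  o[k]=(len(t),circ(t),(n*1000).round(1),len(f),circ(f),(f[:,:2].mean(0)*1000).round(1))
```

```bash
python3 - <<'E'
from h import *
im=grab("wrist"); W=cloud(im); save(im,"pics/w1.png")
m=near(W,.448,.0476,.045)&(W[...,2]>.029)&(W[...,2]<.045); q=W[m]; print(len(q))
if len(q): print(circ(q),q[:,:2].mean(0),np.percentile(q[:,2],[5,50,95]))
v=np.argwhere(m).mean(0); print(v)
q=W[near(W,.448,.0476,.045)&(W[...,2]>.011)&(W[...,2]<.025)]; print(len(q),circ(q) if len(q) else 0)
E
```

```text
607
[448.   48.9  12. ] [0.44702037 0.0496305 ] [0.03216729 0.03649956 0.03764961]
[206.02965404 253.96375618]
3094 [448.1  48.8  32.9]
```

View pics/w1.png

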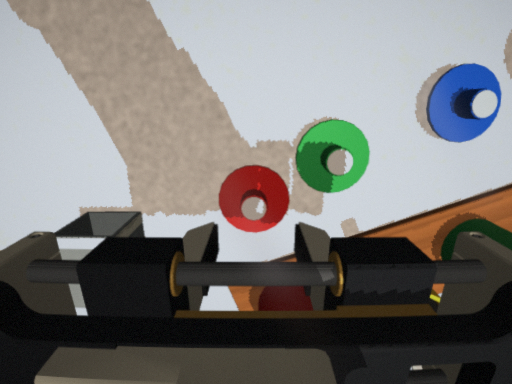

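The wrist view puts the red knob at (254,206), between the fingers, and agrees with the top camera within 1 mm.

Emit:
{"api": "jog_arm", "payload": {
  "moves": [
    [0, -0.0015, 0.03, 0],
    [0, -0.0015, 0.055, 0],
    [0, -0.0015, 0.065, 0],
    [0, -0.0015, 0.071, 0],
    [0, -0.0015, 0.071, 0],
    [0, -0.0015, 0.071, 0]
  ]
}}

```text
clock: 2.95
position: [0.4482, 0.048, 0.0303]
ee_rot: [0.636, 3.076, 0.001]
force: [0.6, -0.7, -0.1]
width: 0.547
gripper_force: 0.0
```

Emit:
{"api": "jog_arm", "payload": {
  "moves": [
    [0, 0, 0, 0],
    [0, 0, 0, 0],
    [0, 0, 0, 0],
    [0, 0, 0, 0],
    [0, 0, 0, 0],
    [0, 0, 0, 0]
  ],
  "hand": 0.0,
  "newtons": 25
}}

```text
clock: 3.7
position: [0.4477, 0.0479, 0.0298]
ee_rot: [0.636, 3.076, 0.0]
force: [-1.1, -0.0, 3.2]
width: 0.254
gripper_force: 25.0
```

```bash
python3 - <<'E'
from h import *
go((.572,.034,.15),(.572,.034,.1))
E
```

```text
t 3.7 pos [0.4477 0.0479 0.0298] th 156.63 F [-1.1 -0.   3.2] w 0.0233 gf 25.0
(0.572, 0.034, 0.15) -> [-0.1196  0.0366 -0.1202]
(0.572, 0.034, 0.1) -> [-0.1196  0.0366 -0.0702]
```

Emit:
{"api": "jog_arm", "payload": {
  "moves": [
    [0, 0, -0.06, 0],
    [0, 0, -0.115, 0],
    [0, 0, -0.115, 0],
    [-0.05, 0.015, -0.115, 0],
    [-0.1, 0.03, -0.115, 0],
    [-0.1196, 0.0366, -0.115, 0],
    [-0.1196, 0.0366, -0.115, 0],
    [-0.1196, 0.0366, -0.115, 0],
    [-0.1196, 0.0366, -0.1, 0],
    [-0.1196, 0.0366, -0.1, 0]
  ]
}}

```text
clock: 4.95
position: [0.5703, 0.0342, 0.1283]
ee_rot: [-0.635, -3.074, 0.001]
force: [-0.0, -1.5, 0.8]
width: 0.251
gripper_force: 25.0
```

```bash
python3 - <<'E'
from h import *
go((.572,.0338,.1048),(.572,.0338,.0978))
im=grab("wrist"); W=cloud(im); save(im,"pics/w2.png")
q=W[near(W,.572,.034,.06)&(W[...,2]>.062)&(W[...,2]<.078)&~near(W,.572,.034,.029)]; print(len(q),circ(q), fitc(q,.032))
q=W[near(W,.572,.034,.045)&(W[...,2]>.108)&(W[...,2]<.125)]; print(len(q),circ(q) if len(q) else 0)
E
```

```text
t 4.95 pos [0.5703 0.0342 0.1283] th 156.65 F [-0.  -1.5  0.8] w 0.0231 gf 25.0
(0.572, 0.0338, 0.1048) -> [-0.0018  0.0003  0.0235]
(0.572, 0.0338, 0.0978) -> [-0.0018  0.0003  0.0305]
326 [562.5  38.7  29.6] [0.57273598 0.03457093]
3045 [566.5  36.6  32.1]
```

Emit:
{"api": "jog_arm", "payload": {
  "moves": [
    [-0.002, 0.0005, 0.005, 0],
    [-0.002, 0.0005, 0.012, 0],
    [-0.002, 0.0005, 0.018, 0],
    [-0.002, 0.0005, 0.022, 0],
    [-0.002, 0.0005, 0.024, 0],
    [-0.002, 0.0005, 0.024, 0],
    [-0.002, 0.0005, 0.024, 0]
  ]
}}

```text
clock: 5.88
position: [0.5741, 0.0336, 0.1059]
ee_rot: [0.636, 3.076, 0.0]
force: [-0.6, -0.4, -0.1]
width: 0.252
gripper_force: 25.0
```

Emit:
{"api": "jog_arm", "payload": {
  "moves": [
    [0.0017, -0.0005, 0, 0],
    [0.0017, -0.0005, 0.003, 0],
    [0.0017, -0.0005, 0.006, 0],
    [0.0017, -0.0005, 0.008, 0],
    [0.0017, -0.0005, 0.008, 0],
    [0.0017, -0.0005, 0.008, 0],
    [0.0017, -0.0005, 0.008, 0]
  ]
}}

```text
clock: 6.75
position: [0.5723, 0.0339, 0.0979]
ee_rot: [0.636, 3.076, 0.0]
force: [-1.8, -0.2, 4.4]
width: 0.255
gripper_force: 25.0
```

Emit:
{"api": "jog_arm", "payload": {
  "moves": [
    [0, 0, 0.001, 0],
    [0, 0, 0.002, 0],
    [0, 0, 0.003, 0],
    [0, 0, 0.003, 0],
    [0, 0, 0.003, 0]
  ]
}}

```text
clock: 7.38
position: [0.5726, 0.0338, 0.0973]
ee_rot: [0.637, 3.075, 0.003]
force: [-11.3, -0.1, 33.3]
width: 0.253
gripper_force: 25.0
```

Emit:
{"api": "jog_arm", "payload": {
  "moves": [
    [0, 0, -0.0025, 0],
    [0, 0, -0.0025, 0],
    [0, 0, -0.0025, 0]
  ]
}}

```text
clock: 7.75
position: [0.5725, 0.0339, 0.0975]
ee_rot: [0.636, 3.076, 0.0]
force: [-2.2, 0.9, 9.9]
width: 0.249
gripper_force: 25.0
```

Emit:
{"api": "jog_arm", "payload": {
  "moves": [
    [0, 0, 0, 0],
    [0, 0, 0, 0],
    [0, 0, 0, 0],
    [0, 0, 0, 0],
    [0, 0, -0.03, 0],
    [0, 0, -0.08, 0],
    [0, 0, -0.1, 0],
    [0.05, 0, -0.1, 0],
    [0.1, 0, -0.1, 0],
    [0.15, 0, -0.1, 0],
    [0.2, 0, -0.1, 0],
    [0.22, 0, -0.1, 0],
    [0.22, 0, -0.1, 0],
    [0.22, 0, -0.1, 0]
  ],
  "hand": 0.05
}}

```text
clock: 9.5
position: [0.3712, 0.121, 0.1975]
ee_rot: [0.637, 3.075, 0.001]
force: [0.1, 0.2, -0.5]
width: 0.544
gripper_force: 0.0
```

```bash
cat >> h.py <<'E'
def potlid(W,k):
    x,y=POT[k]; q=W[near(W,x,y,.04)&(W[...,2]>.075)&(W[...,2]<.097)]; t=W[near(W,x,y,.025)&(W[...,2]>.098)&(W[...,2]<.12)]
    print("potlid",k,len(q),circ(q),"z",np.percentile(q[:,2],[10,50,90]).round(4),"knob",len(t),circ(t) if len(t) else 0,t[:,2].mean() if len(t) else 0)
def lids2(W,**kw):
    import warnings; warnings.simplefilter("ignore")
    for k,v in lids(W,kw or LID).items(): print(k,*v)
E
python3 - <<'E'
from h import *
W,c=look("pics/top2.png"); potlid(W,'r'); lids2(W)
go((.4395,.1277,.1),(.4395,.1277,.0295))
E
```

```text
potlid r 254 [572.9  33.8  32.9] z [0.0819 0.085  0.0883] knob 40 [572.   33.4  11.4] 0.10579221137929892
y 39 [425.  337.3  11.4] [425. 337.] 191 [424.8 338.7  32.9] [425.1 342.6]
b 0 [0. 0. 0.] [nan nan] 0 [0. 0. 0.] [nan nan]
g 18 [440.5 125.8  11.1] [441.3 123.3] 126 [442.1 124.2  31.7] [445.2 114.6]
r 0 [0. 0. 0.] [nan nan] 0 [0. 0. 0.] [nan nan]
t 9.55 pos [0.3713 0.1208 0.1974] th 156.57 F [-0.   0.1  0. ] w 0.0499 gf 0.0
(0.4395, 0.1277, 0.1) -> [-0.0597  0.0333  0.0975]
(0.4395, 0.1277, 0.0295) -> [-0.0597  0.0333  0.168 ]
```

Emit:
{"api": "jog_arm", "payload": {
  "moves": [
    [-0.0597, 0.0333, 0.03, 0],
    [-0.0597, 0.0333, 0.07, 0],
    [-0.0597, 0.0333, 0.0975, 0],
    [-0.0597, 0.0333, 0.0975, 0],
    [-0.0597, 0.0333, 0.0975, 0],
    [-0.0597, 0.0333, 0.0975, 0]
  ]
}}

```text
clock: 10.3
position: [0.4392, 0.1283, 0.1009]
ee_rot: [0.636, 3.075, 0.002]
force: [-0.0, -0.0, 0.1]
width: 0.544
gripper_force: 0.0
```

```bash
cat >> h.py <<'E'
def wl(x,y):
    im=grab("wrist"); W=cloud(im)
    q=W[near(W,x,y,.05)&(W[...,2]>.029)&(W[...,2]<.045)]; print(len(q),circ(q))
    q=W[near(W,x,y,.05)&(W[...,2]>.011)&(W[...,2]<.025)]; print(len(q),circ(q),fitc(q,.033) if 0 else '')
    return W
E
python3 - <<'E'
from h import *
wl(.4395,.1277)
go((.4395,.1277,.0295))
E
```

```text
612 [439.  128.9  11.8]
3097 [439.3 128.9  32.9] 
t 10.35 pos [0.4391 0.1284 0.1009] th 156.63 F [-0.7  0.2 -0.9] w 0.0498 gf 0.0
(0.4395, 0.1277, 0.0295) -> [-0.0005 -0.0006  0.0714]
```

Emit:
{"api": "jog_arm", "payload": {
  "moves": [
    [0, 0, 0.04, 0],
    [0, 0, 0.06, 0],
    [0, 0, 0.071, 0],
    [0, 0, 0.071, 0],
    [0, 0, 0.071, 0],
    [0, 0, 0.071, 0]
  ]
}}

```text
clock: 11.1
position: [0.4387, 0.1283, 0.0292]
ee_rot: [0.636, 3.076, 0.001]
force: [0.0, -0.1, 0.4]
width: 0.544
gripper_force: 0.0
```

Emit:
{"api": "jog_arm", "payload": {
  "moves": [
    [0, 0, 0, 0],
    [0, 0, 0, 0],
    [0, 0, 0, 0],
    [0, 0, 0, 0],
    [0, 0, 0, 0],
    [0, 0, 0, 0]
  ],
  "hand": 0.0
}}

```text
clock: 11.85
position: [0.4383, 0.1281, 0.0287]
ee_rot: [0.636, 3.076, 0.0]
force: [-0.5, 1.2, 0.7]
width: 0.249
gripper_force: 25.0
```

```bash
python3 - <<'E'
from h import *
go((.4395,.1283,.0295),(.586,.2327,.145))
E
```

```text
t 11.85 pos [0.4383 0.1281 0.0287] th 156.63 F [-0.5  1.2  0.7] w 0.0229 gf 25.0
(0.4395, 0.1283, 0.0295) -> [-0.001   0.0007 -0.0008]
(0.586, 0.2327, 0.145) -> [-0.0941  0.1546 -0.1163]
```

Emit:
{"api": "jog_arm", "payload": {
  "moves": [
    [0, 0, -0.06, 0],
    [0, 0, -0.115, 0],
    [-0.02, 0.05, -0.1163, 0],
    [-0.06, 0.1, -0.1163, 0],
    [-0.0935, 0.1546, -0.1163, 0],
    [-0.0935, 0.1546, -0.1163, 0],
    [-0.0935, 0.1546, -0.1163, 0],
    [-0.0935, 0.1546, -0.1163, 0],
    [-0.0935, 0.1546, -0.1163, 0],
    [-0.0935, 0.1546, -0.1, 0],
    [-0.0935, 0.1546, -0.1, 0],
    [-0.0935, 0.1546, -0.1, 0]
  ]
}}

```text
clock: 13.35
position: [0.5852, 0.2328, 0.1284]
ee_rot: [-0.636, -3.076, 0.001]
force: [0.3, 0.5, -0.2]
width: 0.252
gripper_force: 25.0
```

```bash
python3 - <<'E'
from h import *
go((.5855,.233,.1045),(.5855,.233,.0968))
E
```

```text
t 13.35 pos [0.5852 0.2328 0.1284] th 156.63 F [ 0.3  0.5 -0.2] w 0.0231 gf 25.0
(0.5855, 0.233, 0.1045) -> [-0.0001  0.0003  0.0239]
(0.5855, 0.233, 0.0968) -> [-0.0002  0.0003  0.0316]
```

Emit:
{"api": "jog_arm", "payload": {
  "moves": [
    [0, 0.0003, 0.01, 0],
    [0, 0.0003, 0.018, 0],
    [0, 0.0003, 0.022, 0],
    [0, 0.0003, 0.022, 0],
    [0, 0.0003, 0.022, 0]
  ]
}}

```text
clock: 13.98
position: [0.5858, 0.2332, 0.1069]
ee_rot: [0.636, 3.076, 0.0]
force: [-0.3, -0.2, -1.2]
width: 0.252
gripper_force: 25.0
```

Emit:
{"api": "jog_arm", "payload": {
  "moves": [
    [0, 0, 0.003, 0],
    [0, 0, 0.006, 0],
    [0, 0, 0.009, 0],
    [0, 0, 0.0105, 0],
    [0, 0, 0.0115, 0],
    [0, 0, 0.012, 0],
    [0, 0, 0.012, 0],
    [0, 0, 0.012, 0]
  ]
}}

```text
clock: 14.98
position: [0.586, 0.2333, 0.0967]
ee_rot: [0.636, 3.076, 0.002]
force: [-6.7, -2.4, 19.9]
width: 0.257
gripper_force: 25.0
```

Emit:
{"api": "jog_arm", "payload": {
  "moves": [
    [0, 0, -0.001, 0],
    [0, 0, -0.001, 0]
  ]
}}

```text
clock: 15.22
position: [0.586, 0.2333, 0.0968]
ee_rot: [0.636, 3.076, 0.002]
force: [-2.8, -1.4, 9.2]
width: 0.247
gripper_force: 25.0
```

Emit:
{"api": "jog_arm", "payload": {
  "moves": [
    [0, 0, 0, 0],
    [0, 0, 0, 0],
    [0, 0, 0, 0],
    [0, 0, 0, 0],
    [0, 0, -0.03, 0],
    [0, 0, -0.08, 0],
    [0.04, -0.01, -0.1, 0],
    [0.08, -0.025, -0.1, 0],
    [0.12, -0.043, -0.08, 0],
    [0.14, -0.043, -0.04, 0],
    [0.14, -0.043, -0.004, 0],
    [0.14, -0.043, -0.004, 0],
    [0.14, -0.043, -0.004, 0],
    [0.14, -0.043, -0.004, 0]
  ],
  "hand": 0.05
}}

```text
clock: 16.98
position: [0.4411, 0.2494, 0.101]
ee_rot: [0.637, 3.075, 0.002]
force: [0.4, -0.2, 0.2]
width: 0.546
gripper_force: 0.0
```

```bash
python3 - <<'E'
from h import *
W,c=look(); potlid(W,'g'); potlid(W,'r'); lids2(W)
wl(.4402,.2493)
go((.4402,.2493,.0295))
E
```

```text
potlid g 253 [587.  233.2  33. ] z [0.0817 0.085  0.0887] knob 40 [586.6 232.4  11.2] 0.10511324481703084
potlid r 252 [572.9  34.   32.9] z [0.0813 0.0852 0.0886] knob 39 [572.2  33.3  11.5] 0.10548293015582284
y 0 [0. 0. 0.] [nan nan] 0 [0. 0. 0.] [nan nan]
b 0 [0. 0. 0.] [nan nan] 0 [0. 0. 0.] [nan nan]
g 0 [0. 0. 0.] [nan nan] 0 [0. 0. 0.] [nan nan]
r 0 [0. 0. 0.] [nan nan] 0 [0. 0. 0.] [nan nan]
610 [439.9 250.4  11.9]
3103 [440.3 250.1  33.2] 
t 17.07 pos [0.4408 0.2495 0.1008] th 156.61 F [ 0.3  1.1 -0.7] w 0.05 gf 0.0
(0.4402, 0.2493, 0.0295) -> [ 0.0006 -0.0005  0.0713]
```

Emit:
{"api": "jog_arm", "payload": {
  "moves": [
    [0.0005, 0, 0.04, 0],
    [0.0005, 0, 0.06, 0],
    [0.0005, 0, 0.071, 0],
    [0.0005, 0, 0.071, 0],
    [0.0005, 0, 0.071, 0],
    [0.0005, 0, 0.071, 0]
  ]
}}

```text
clock: 17.82
position: [0.4399, 0.2496, 0.0292]
ee_rot: [0.636, 3.076, 0.001]
force: [0.2, 0.1, 0.4]
width: 0.544
gripper_force: 0.0
```

Emit:
{"api": "jog_arm", "payload": {
  "moves": [
    [0, 0, 0, 0],
    [0, 0, 0, 0],
    [0, 0, 0, 0],
    [0, 0, 0, 0],
    [0, 0, 0, 0],
    [0, 0, 0, 0]
  ],
  "hand": 0.0
}}

```text
clock: 18.58
position: [0.4396, 0.2494, 0.0287]
ee_rot: [-0.636, -3.076, -0.0]
force: [-0.2, -0.3, 1.3]
width: 0.253
gripper_force: 25.0
```

```bash
python3 - <<'E'
from h import *
go((.4402,.2497,.0295),(.5934,.3323,.145))
E
```

```text
t 18.57 pos [0.4396 0.2494 0.0287] th 156.63 F [-0.2 -0.3  1.3] w 0.0232 gf 25.0
(0.4402, 0.2497, 0.0295) -> [-0.0005  0.0005 -0.0008]
(0.5934, 0.3323, 0.145) -> [-0.1083  0.1371 -0.1163]
```

Emit:
{"api": "jog_arm", "payload": {
  "moves": [
    [0, 0, -0.06, 0],
    [0, 0, -0.115, 0],
    [-0.03, 0.04, -0.1163, 0],
    [-0.07, 0.09, -0.1163, 0],
    [-0.108, 0.1371, -0.1163, 0],
    [-0.108, 0.1371, -0.1163, 0],
    [-0.108, 0.1371, -0.1163, 0],
    [-0.108, 0.1371, -0.1163, 0],
    [-0.108, 0.1371, -0.1163, 0],
    [-0.108, 0.1371, -0.1, 0],
    [-0.108, 0.1371, -0.1, 0],
    [-0.108, 0.1371, -0.1, 0]
  ]
}}

```text
clock: 20.08
position: [0.5929, 0.3324, 0.1284]
ee_rot: [-0.636, -3.076, 0.001]
force: [0.2, -0.2, 0.4]
width: 0.255
gripper_force: 25.0
```

```bash
python3 - <<'E'
from h import *
go((.5932,.3325,.1045),(.5932,.3325,.0968))
E
```

```text
t 20.07 pos [0.5929 0.3324 0.1284] th 156.63 F [ 0.2 -0.2  0.4] w 0.0234 gf 25.0
(0.5932, 0.3325, 0.1045) -> [-0.0003  0.0003  0.0239]
(0.5932, 0.3325, 0.0968) -> [-0.0003  0.0003  0.0316]
```

Emit:
{"api": "jog_arm", "payload": {
  "moves": [
    [0, 0, 0.01, 0],
    [0, 0, 0.018, 0],
    [0, 0, 0.022, 0],
    [0, 0, 0.022, 0],
    [0, 0, 0.025, 0],
    [0, 0, 0.028, 0],
    [0, 0, 0.031, 0],
    [0, 0, 0.0325, 0],
    [0, 0, 0.0335, 0],
    [0, 0, 0.034, 0],
    [0, 0, 0.034, 0],
    [0, 0, 0.034, 0]
  ]
}}

```text
clock: 21.58
position: [0.5935, 0.3326, 0.0967]
ee_rot: [0.636, 3.076, 0.002]
force: [-4.4, -3.6, 15.7]
width: 0.254
gripper_force: 25.0
```

Emit:
{"api": "jog_arm", "payload": {
  "moves": [
    [0, 0, -0.001, 0],
    [0, 0, -0.001, 0]
  ]
}}

```text
clock: 21.82
position: [0.5935, 0.3325, 0.0968]
ee_rot: [0.636, 3.076, 0.002]
force: [-3.2, -2.1, 8.7]
width: 0.25
gripper_force: 25.0
```

Emit:
{"api": "jog_arm", "payload": {
  "moves": [
    [0, 0, 0, 0],
    [0, 0, 0, 0],
    [0, 0, 0, 0],
    [0, 0, 0, 0],
    [0, 0, -0.03, 0],
    [0, 0, -0.08, 0],
    [0, -0.02, -0.12, 0],
    [0, -0.08, -0.12, 0],
    [0, -0.14, -0.12, 0],
    [0, -0.2, -0.12, 0],
    [0, -0.26, -0.12, 0],
    [-0.02, -0.32, -0.12, 0],
    [-0.04, -0.38, -0.12, 0],
    [-0.06, -0.43, -0.12, 0],
    [-0.0613, -0.4606, -0.1, 0],
    [-0.0613, -0.4606, -0.05, 0],
    [-0.0613, -0.4606, -0.023, 0],
    [-0.0613, -0.4606, -0.023, 0],
    [-0.0613, -0.4606, -0.023, 0],
    [-0.0613, -0.4606, -0.023, 0]
  ],
  "hand": 0.05
}}

```text
clock: 24.32
position: [0.4674, -0.1147, 0.1199]
ee_rot: [0.635, 3.075, 0.001]
force: [-1.0, 0.3, -0.5]
width: 0.545
gripper_force: 0.0
```

```bash
cat >> h.py <<'E'
def cups(W,*c):
    for x,y in c:
        q=W[near(W,x,y,.065)&(W[...,2]>.045)&(W[...,2]<.066)]
        if len(q): (a,b),s,an=cv2.minAreaRect((q[:,:2]*1000).astype(np.float32)); print("cup",len(q),np.round([a,b,*s,an],1))
E
python3 - <<'E'
from h import *
W,c=look(); potlid(W,'g'); potlid(W,'r'); potlid(W,'b'); lids2(W,y=LID['y'])
cups(W,(.441,-.103),(.438,-.242))
W=cloud(grab("wrist")); print("wrist"); cups(W,(.441,-.103),(.438,-.242))
go((.4669,-.1144,.02))
E
```

```text
potlid g 250 [587.2 232.6  33. ] z [0.0823 0.0852 0.0885] knob 41 [587.1 232.9  11.9] 0.10514740644242232
potlid r 257 [573.2  34.   32.8] z [0.0814 0.085  0.0883] knob 41 [572.7  33.5  11.6] 0.10522736937870311
potlid b 246 [594.4 332.7  33.8] z [0.0816 0.0849 0.0888] knob 42 [593.9 332.6  11.7] 0.10524293383628847
y 38 [425.  337.9  11.6] [424.9 337.7] 229 [425.1 338.7  33. ] [424.9 337.7]
cup 263 [ 434.6 -249.1   41.8   72.3   66.4]
wrist
cup 5887 [ 441.3 -102.8   56.3   72.5   67.3]
cup 3301 [ 431.6 -238.8   58.3   59.9   67.1]
t 24.43 pos [ 0.4673 -0.1146  0.1196] th 156.65 F [0.5 0.3 0.1] w 0.05 gf 0.0
(0.4669, -0.1144, 0.02) -> [ 0.0006 -0.      0.0996]
```

Emit:
{"api": "jog_arm", "payload": {
  "moves": [
    [0, 0, 0, 0],
    [0, 0, 0, 0],
    [0, 0, 0.04, 0],
    [0, 0, 0.08, 0],
    [0, 0, 0.098, 0],
    [0, 0, 0.099, 0],
    [0, 0, 0.099, 0],
    [0, 0, 0.099, 0]
  ],
  "hand": 0.078
}}

```text
clock: 25.42
position: [0.4674, -0.1148, 0.0206]
ee_rot: [0.636, 3.075, 0.0]
force: [0.3, -0.2, 0.3]
width: 0.847
gripper_force: 0.0
```

Emit:
{"api": "jog_arm", "payload": {
  "moves": [
    [0, 0, 0, 0],
    [0, 0, 0, 0],
    [0, 0, 0, 0],
    [0, 0, 0, 0],
    [0, 0, 0, 0],
    [0, 0, 0, 0]
  ],
  "hand": 0.05,
  "newtons": 3
}}

```text
clock: 26.18
position: [0.4668, -0.1146, 0.0198]
ee_rot: [0.636, 3.076, 0.0]
force: [0.2, 1.7, 5.5]
width: 0.61
gripper_force: 3.0
```

Emit:
{"api": "jog_arm", "payload": {
  "moves": [
    [0, 0, -0.01, 0],
    [0, 0, -0.025, 0],
    [0, 0, -0.04, 0],
    [0, 0, -0.055, 0],
    [0, 0, -0.07, 0],
    [0, 0, -0.075, 0],
    [0, 0, -0.075, 0],
    [0, 0, -0.075, 0],
    [0, 0, -0.075, 0]
  ]
}}

```text
clock: 27.3
position: [0.4663, -0.1147, 0.0943]
ee_rot: [-0.636, -3.076, 0.0]
force: [0.3, 0.9, -0.4]
width: 0.606
gripper_force: 3.0
```

```bash
python3 - <<'E'
from h import *
st(); im=grab("wrist"); im2=grab("scene"); a=im["color"][:,:,::-1]; b=cv2.resize(im2["color"][120:260,150:337,::-1],None,fx=2,fy=2)
b=cv2.copyMakeBorder(b,0,max(0,384-b.shape[0]),0,0,0)[:384]
o=np.hstack([a,b]); o=cv2.resize(o,(800,int(o.shape[0]*800/o.shape[1]))); cv2.imwrite("pics/l1.png",o)
E
```

```text
t 27.3 pos [ 0.4663 -0.1147  0.0943] th 156.63 F [ 0.3  0.9 -0.4] w 0.0557 gf 3.0
```

View pics/l1.png

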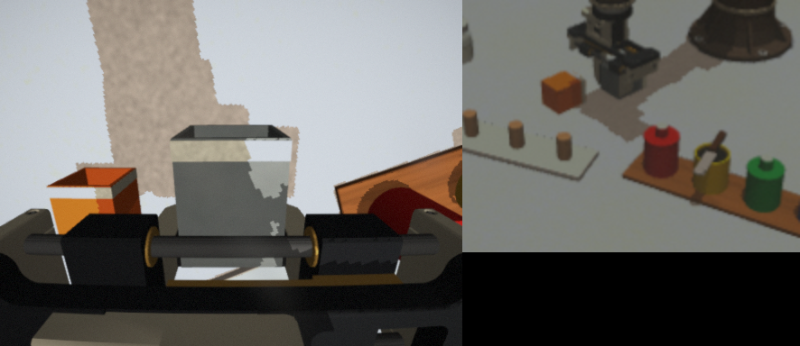

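The wrist view shows the grey cup held at (230,200), mouth edge at row 130. I'll measure its tilt.

```bash
cat >> h.py <<'E'
def tilt(W=None,box=None):
    """profile of the held cup in tool frame: rows along tool x (mm, relative TCP) vs z"""
    if W is None: W=cloud(grab("wrist"))
    p,Rm=st(); q=(W-p)@Rm*1000; m=(np.abs(q[...,1])<20)&(q[...,0]>-60)&(q[...,0]<130)
    q=q[m]; z=p[2]*1000-q[:,2]
    for a in range(-40,130,8):
        s=(q[:,0]>=a)&(q[:,0]<a+8)&(z>5)
        if s.sum()>5: print(a+4,s.sum(),np.percentile(z[s],[10,50,90]).round(1))
E
python3 - <<'E'
from h import *
tilt()
E
```

```text
t 27.45 pos [ 0.4665 -0.1147  0.0944] th 156.62 F [ 0.4  0.4 -1.6] w 0.0558 gf 3.0
-12 30 [128.7 129.2 129.8]
-4 798 [129.3 129.9 130.5]
12 643 [129.1 129.8 130.5]
20 2380 [129.4 130.6 177. ]
28 14602 [161.2 188.5 198.5]
36 1515 [129.1 129.8 130.7]
44 1559 [129.1 129.9 130.6]
52 1655 [129.2 130.  130.8]
60 2731 [ 76.5 129.8 130.8]
68 28 [ 75.8  76.7 129.4]
```

Emit:
{"api": "jog_arm", "payload": {
  "moves": [
    [0, 0, 0.02, 0],
    [0, 0, 0.04, 0],
    [0, 0, 0.06, 0],
    [0, 0, 0.07, 0],
    [0, 0, 0.074, 0],
    [0, 0, 0.0745, 0],
    [0, 0, 0.0745, 0],
    [0, 0, 0.0745, 0]
  ]
}}

```text
clock: 28.45
position: [0.467, -0.1147, 0.0207]
ee_rot: [0.636, 3.076, 0.0]
force: [-0.7, 0.7, -0.5]
width: 0.61
gripper_force: 3.0
```

Emit:
{"api": "jog_arm", "payload": {
  "moves": [
    [0, 0, 0, 0],
    [0, 0, 0, 0],
    [0, 0, 0, 0],
    [0.01, 0, 0, 0],
    [0.02, 0, 0, 0],
    [0.026, 0, 0, 0],
    [0.026, 0, 0, 0],
    [0.026, 0, 0, 0]
  ],
  "hand": 0.068
}}

```text
clock: 29.45
position: [0.4431, -0.1045, 0.0203]
ee_rot: [0.636, 3.076, 0.0]
force: [0.2, 0.1, 0.2]
width: 0.746
gripper_force: 0.0
```

```bash
python3 - <<'E'
from h import *
tilt(); W=cloud(grab("top")); 
E
```

```text
t 29.5 pos [ 0.4432 -0.1045  0.0203] th 156.63 F [ 0.6 -0.   0.7] w 0.0677 gf 0.0
-20 184 [54.6 55.1 55.7]
-12 1014 [54.7 55.3 55.9]
-4 778 [54.7 55.4 56.1]
12 681 [54.6 55.4 56. ]
20 2268 [ 54.8  55.9 102.8]
28 14532 [ 87.4 114.4 124.5]
36 1387 [54.  55.6 56.5]
```

Emit:
{"api": "jog_arm", "payload": {
  "moves": [
    [0, 0, 0, 0],
    [0, 0, 0, 0],
    [0, 0, 0, 0],
    [0, 0, 0, 0],
    [0, 0, -0.03, 0],
    [0, 0, -0.06, 0],
    [0, 0, -0.095, 0],
    [0, 0, -0.095, 0],
    [0, 0, -0.095, 0]
  ],
  "hand": 0.04,
  "newtons": 10
}}

```text
clock: 30.68
position: [0.4425, -0.1041, 0.1148]
ee_rot: [-0.636, -3.076, -0.0]
force: [0.1, -0.1, -0.1]
width: 0.61
gripper_force: 10.0
```

```bash
python3 - <<'E'
from h import *
tilt(); go((.580,-.1237,.115),(.580,-.1237,.082),(.580,-.1237,.044),(.619,-.1406,.115))
E
```

```text
t 30.73 pos [ 0.4422 -0.1041  0.1145] th 156.65 F [ 0.2  0.3 -0.4] w 0.0561 gf 10.0
-20 216 [149.1 149.7 150.3]
-12 1007 [149.1 149.8 150.5]
-4 746 [149.2 149.9 150.6]
12 723 [149.1 149.8 150.6]
20 2932 [ 96.9 150.2 197.2]
28 15271 [150.3 208.1 218.8]
36 1824 [ 96.4 149.6 150.8]
t 30.73 pos [ 0.4422 -0.1041  0.1145] th 156.65 F [ 0.2  0.3 -0.4] w 0.0561 gf 10.0
(0.58, -0.1237, 0.115) -> [-0.1343  0.0366 -0.0007]
(0.58, -0.1237, 0.082) -> [-0.1343  0.0367  0.0323]
(0.58, -0.1237, 0.044) -> [-0.1344  0.0367  0.0703]
(0.619, -0.1406, 0.115) -> [-0.1768  0.0366 -0.0008]
```

Emit:
{"api": "jog_arm", "payload": {
  "moves": [
    [-0.045, 0.012, 0, 0],
    [-0.09, 0.024, 0, 0],
    [-0.134, 0.0366, 0, 0],
    [-0.134, 0.0366, 0, 0],
    [-0.134, 0.0366, 0, 0],
    [-0.134, 0.0366, 0.01, 0],
    [-0.134, 0.0366, 0.02, 0],
    [-0.134, 0.0366, 0.028, 0],
    [-0.134, 0.0366, 0.032, 0],
    [-0.134, 0.0366, 0.036, 0],
    [-0.134, 0.0366, 0.04, 0],
    [-0.134, 0.0366, 0.04, 0]
  ]
}}

```text
clock: 32.22
position: [0.5797, -0.1236, 0.0753]
ee_rot: [-0.636, -3.075, -0.001]
force: [-1.6, 2.3, 2.1]
width: 0.609
gripper_force: 10.0
```

```bash
python3 - <<'E'
from h import *
tilt()
E
```

```text
t 32.27 pos [ 0.5799 -0.1237  0.0753] th 156.63 F [-2.4  1.3  1.5] w 0.0558 gf 10.0
-12 706 [114.4 115.1 115.8]
-4 1211 [113.7 114.4 115.2]
4 137 [113.8 114.3 114.8]
12 507 [111.4 112.1 112.9]
20 2467 [111.  112.4 157.7]
28 15098 [111.  168.8 179.4]
36 2153 [ 56.2 109.8 110.9]
44 804 [107.6 109.1 110. ]
```

Emit:
{"api": "jog_arm", "payload": {
  "moves": [
    [0, 0, 0.004, 0],
    [0, 0, 0.008, 0],
    [0, 0, 0.012, 0],
    [0, 0, 0.016, 0],
    [0, 0, 0.02, 0],
    [0, 0, 0.02, 0]
  ]
}}

```text
clock: 33.02
position: [0.5801, -0.1237, 0.0551]
ee_rot: [-0.636, -3.076, -0.0]
force: [-2.8, 1.3, 1.5]
width: 0.609
gripper_force: 10.0
```

```bash
python3 - <<'E'
from h import *
tilt()
E
```

```text
t 33.08 pos [ 0.58   -0.1238  0.0552] th 156.63 F [-2.7  1.4  1.7] w 0.0558 gf 10.0
-4 257 [107.5 108.3 108.9]
4 2011 [104. 106. 108.]
12 37 [104.1 104.3 104.9]
20 2817 [ 94.8  97.7 137.5]
28 15017 [ 93.4 148.7 159.2]
36 1745 [85.3 87.3 89.4]
44 1625 [80.8 82.7 84.6]
52 1604 [76.2 78.4 80.4]
60 9 [76.5 76.8 77. ]
```

Emit:
{"api": "jog_arm", "payload": {
  "moves": [
    [0, 0, 0.004, 0],
    [0, 0, 0.008, 0],
    [0, 0, 0.012, 0],
    [0, 0, 0.016, 0],
    [0, 0, 0.016, 0]
  ]
}}

```text
clock: 33.7
position: [0.5814, -0.1243, 0.04]
ee_rot: [0.636, 3.074, 0.0]
force: [-1.5, 0.2, 7.8]
width: 0.613
gripper_force: 10.0
```

```bash
python3 - <<'E'
from h import *
tilt()
E
```

```text
t 33.75 pos [ 0.5814 -0.1244  0.04  ] th 156.62 F [-1.8  0.9  7.6] w 0.0557 gf 10.0
-12 71 [84.1 84.7 85.1]
-4 238 [87.  89.8 92.2]
4 329 [93.3 97.  99.6]
12 1832 [ 97.1  99.3 101.2]
20 2176 [ 86.6 119.2 122.6]
28 15576 [ 83.2 133.1 144. ]
36 2071 [69.5 73.2 76.6]
44 1778 [60.8 64.4 67.9]
52 1531 [52.7 56.2 59.2]
60 455 [48.9 50.4 51.8]
```

Emit:
{"api": "jog_arm", "payload": {
  "moves": [
    [0, 0, -0.03, 0],
    [0, 0, -0.06, 0],
    [0, 0, -0.08, 0],
    [0, 0, -0.08, 0],
    [-0.04, 0, -0.08, 0],
    [-0.08, 0, -0.08, 0],
    [-0.12, 0, -0.08, 0],
    [-0.12, 0, -0.08, 0],
    [-0.12, 0, -0.08, 0],
    [-0.12, 0, -0.08, 0]
  ]
}}

```text
clock: 35.0
position: [0.6896, -0.171, 0.1188]
ee_rot: [-0.636, -3.075, -0.001]
force: [-0.2, -0.3, -0.8]
width: 0.612
gripper_force: 10.0
```

```bash
python3 - <<'E'
from h import *
tilt(); go((.619,-.1406,.049))
E
```

```text
t 35.05 pos [ 0.6897 -0.171   0.1191] th 156.64 F [ 0.9  0.3 -0.6] w 0.056 gf 10.0
-12 84 [162.4 163.  163.6]
-4 227 [165.6 168.3 170.9]
4 322 [171.8 175.5 178.1]
12 1830 [175.7 177.9 179.8]
20 2147 [165.3 198.  201.4]
28 15569 [161.9 211.9 222.8]
36 2113 [148.1 151.9 155.5]
44 2144 [ 11.4 142.3 146.4]
52 1877 [ 11.4 134.  137.8]
60 744 [ 10.7 128.1 130.4]
68 395 [11.3 60.6 61.7]
76 463 [11.5 61.  62. ]
84 445 [10.9 60.5 61.8]
92 375 [10.5 11.4 12.6]
100 422 [10.4 11.3 12.2]
108 429 [10.3 11.2 12.2]
116 428 [10.4 11.3 12.3]
124 255 [10.3 11.3 12.4]
132 39 [10.1 10.9 11.7]
t 35.05 pos [ 0.6897 -0.171   0.1191] th 156.64 F [ 0.9  0.3 -0.6] w 0.056 gf 10.0
(0.619, -0.1406, 0.049) -> [ 0.0769 -0.0002  0.0701]
```

Emit:
{"api": "jog_arm", "payload": {
  "moves": [
    [-0.003, 0, 0.02, 0],
    [-0.003, 0, 0.05, 0],
    [-0.003, 0, 0.07, 0],
    [-0.003, 0, 0.07, 0],
    [0.003, 0, 0.07, 0],
    [0.008, 0, 0.069, 0],
    [0.01, 0, 0.064, 0],
    [0.012, 0, 0.059, 0],
    [0.013, 0, 0.054, 0],
    [0.014, 0, 0.052, 0],
    [0.014, 0, 0.052, 0]
  ]
}}

```text
clock: 36.42
position: [0.6783, -0.1662, 0.068]
ee_rot: [0.636, 3.075, -0.0]
force: [4.7, -1.5, 1.9]
width: 0.614
gripper_force: 10.0
```

```bash
python3 - <<'E'
from h import *
tilt()
E
```

```text
t 36.48 pos [ 0.6783 -0.1662  0.068 ] th 156.63 F [ 4.6 -2.7  2.3] w 0.0559 gf 10.0
-12 330 [109.1 110.3 111.1]
-4 698 [111.6 113.2 114.7]
4 800 [115.5 117.2 118.9]
12 389 [119.3 120.2 121.2]
20 2306 [113.8 118.5 150.7]
28 16034 [106.8 160.6 172. ]
36 2114 [82.8 89.6 95.9]
44 1824 [11.7 72.2 79.3]
52 740 [11.7 61.7 64.9]
60 674 [12.1 61.1 62.1]
68 809 [11.5 61.  62. ]
76 738 [10.9 12.3 61. ]
84 657 [10.7 11.5 12.5]
92 620 [10.6 11.5 12.4]
100 666 [10.6 11.5 12.3]
108 541 [10.6 11.6 12.4]
116 256 [10.5 11.5 12.4]
124 24 [10.3 11.3 12.3]
```

Emit:
{"api": "jog_arm", "payload": {
  "moves": [
    [0.004, 0, -0.003, 0],
    [0.008, 0, -0.006, 0],
    [0.012, 0, -0.008, 0],
    [0.016, 0, -0.01, 0],
    [0.019, 0, -0.011, 0],
    [0.022, 0, -0.011, 0],
    [0.022, 0, -0.011, 0],
    [0.022, 0, -0.011, 0]
  ]
}}

```text
clock: 37.48
position: [0.6603, -0.1585, 0.0802]
ee_rot: [0.635, 3.07, -0.001]
force: [8.9, -3.6, 5.0]
width: 0.613
gripper_force: 10.0
```

```bash
python3 - <<'E'
from h import *
tilt()
E
```

```text
t 37.52 pos [ 0.6603 -0.1585  0.0801] th 156.63 F [ 8.  -3.5  5.2] w 0.0558 gf 10.0
-4 933 [127.3 127.9 128.6]
4 1200 [128.  128.8 129.6]
12 104 [129.2 129.7 130.3]
20 3292 [117.  128.5 162.4]
28 17120 [ 91.5 171.6 184. ]
36 444 [11.7 61.2 62.4]
44 619 [11.7 61.3 62.2]
52 763 [11.5 60.3 62. ]
60 705 [10.9 12.1 55.5]
68 549 [11.  11.8 12.6]
76 507 [11.  11.9 12.9]
84 549 [11.  12.  12.9]
92 358 [10.9 11.9 12.8]
100 139 [10.6 11.8 12.7]
```

Emit:
{"api": "jog_arm", "payload": {
  "moves": [
    [0.002, 0, 0.002, 0],
    [0.004, 0, 0.004, 0],
    [0.005, 0, 0.005, 0],
    [0.005, 0, 0.005, 0]
  ]
}}

```text
clock: 38.02
position: [0.6556, -0.1563, 0.0749]
ee_rot: [0.635, 3.071, -0.001]
force: [10.0, -3.4, 4.6]
width: 0.61
gripper_force: 10.0
```

```bash
cat >> h.py <<'E'
def top(zmin,ymax=22):
    W=cloud(grab("wrist")); p,Rm=st(); q=((W-p)@Rm*1000).reshape(-1,3); z=p[2]*1000-q[:,2]
    m=(np.abs(q[:,1])<ymax)&(q[:,0]>-40)&(q[:,0]<40)&(z>zmin)&(z<zmin+25); q=q[m]; z=z[m]
    A=np.c_[q[:,0],q[:,1],np.ones(len(q))]; k=np.ones(len(q),bool)
    for _ in range(5):
        c=np.linalg.lstsq(A[k],z[k],rcond=None)[0]; k=np.abs(A@c-z)<1.5
    print("plane slopes x,y rad",c[:2].round(4),"z0",c[2].round(1),k.sum(),"x",np.percentile(q[k,0],[1,99]).round(1),"y",np.percentile(q[k,1],[1,99]).round(1))
E
python3 - <<'E'
from h import *
top(115)
E
```

```text
t 38.08 pos [ 0.6556 -0.1564  0.0749] th 156.63 F [ 9.  -3.3  4.7] w 0.0557 gf 10.0
plane slopes x,y rad [-0.0453  0.0007] z0 124.4 2926 x [-4.9 22.9] y [-21.7  21.6]
```

Emit:
{"api": "jog_arm", "payload": {
  "moves": [
    [-0.003, 0, -0.005, 0],
    [-0.003, 0, -0.025, 0],
    [-0.003, 0, -0.035, 0],
    [-0.003, 0, -0.035, 0],
    [0.02, 0, -0.035, 0],
    [0.042, 0, -0.035, 0],
    [0.042, 0, -0.035, 0],
    [0.042, 0, -0.035, 0],
    [0.042, 0, -0.035, 0]
  ]
}}

```text
clock: 39.2
position: [0.6149, -0.139, 0.1082]
ee_rot: [0.636, 3.076, -0.0]
force: [1.1, -1.2, -0.1]
width: 0.61
gripper_force: 10.0
```

```bash
python3 - <<'E'
from h import *
top(150); go((.619,-.1406,.1))
W,c=look(); p,Rm=st(); q=W[near(W,p[0],p[1],.06)&(W[...,2]>.06)&(W[...,2]<.17)]; 
E
```

```text
t 39.25 pos [ 0.6148 -0.139   0.1081] th 156.62 F [-0.   0.  -1.4] w 0.0557 gf 10.0
plane slopes x,y rad [0.003  0.0004] z0 157.4 3248 x [-5.  23.5] y [-21.5  21.6]
t 39.25 pos [ 0.6148 -0.139   0.1081] th 156.62 F [-0.   0.  -1.4] w 0.0557 gf 10.0
(0.619, -0.1406, 0.1) -> [-0.0045  0.0002  0.0081]
t 39.3 pos [ 0.6147 -0.139   0.1081] th 156.62 F [-0.1  0.7 -1. ] w 0.0558 gf 10.0
```

Emit:
{"api": "jog_arm", "payload": {
  "moves": [
    [-0.002, 0, 0, 0],
    [-0.002, 0, 0.015, 0],
    [-0.002, 0, 0.03, 0],
    [-0.002, 0, 0.045, 0],
    [-0.002, 0, 0.06, 0],
    [-0.002, 0, 0.068, 0],
    [-0.002, 0, 0.071, 0],
    [-0.002, 0, 0.072, 0],
    [-0.002, 0, 0.072, 0]
  ]
}}

```text
clock: 40.42
position: [0.6164, -0.1395, 0.0366]
ee_rot: [0.636, 3.076, 0.0]
force: [-0.2, 0.2, -1.0]
width: 0.61
gripper_force: 10.0
```

Emit:
{"api": "jog_arm", "payload": {
  "moves": [
    [0, 0, 0, 0],
    [0, 0, 0, 0],
    [0, 0, 0, 0],
    [0, 0, 0, 0],
    [0, 0, -0.03, 0],
    [0, 0, -0.09, 0],
    [0, 0, -0.13, 0],
    [0, 0, -0.13, 0]
  ],
  "hand": 0.068
}}

```text
clock: 41.42
position: [0.6181, -0.1402, 0.1698]
ee_rot: [0.635, 3.07, 0.001]
force: [-0.3, -0.0, -0.7]
width: 0.742
gripper_force: 0.0
```

```bash
python3 - <<'E'
from h import *
top(75); W,c=look("pics/top3.png"); cups(W,(.4375,-.242))
for n,W in(("top",W),("wrist",cloud(grab("wrist")))):
    q=W[near(W,.619,-.1406,.06)&(W[...,2]>.07)&(W[...,2]<.1)]; print(n,len(q),cv2.minAreaRect((q[:,:2]*1000).astype(np.float32)),np.percentile(q[:,2],[10,50,90]))
go((.4388,-.2425,.12))
E
```

```text
t 41.48 pos [ 0.6169 -0.1396  0.1676] th 156.64 F [ 0.   0.3 -0.7] w 0.0681 gf 0.0
plane slopes x,y rad [ 0.0024 -0.0025] z0 83.2 2686 x [-31.1  24.7] y [-21.5  21.5]
cup 362 [ 437.5 -242.5   56.9   72.4   66.6]Traceback (most recent call last):
  File "<stdin>", line 4, in <module>
    return _quantile_unchecked(
        a, q, axis, out, overwrite_input, method, keepdims, weights)
    return _ureduce(a,
                    func=_quantile_ureduce_func,
    ...<5 lines>...
                    overwrite_input=overwrite_input,
                    method=method)
    r = func(a, **kwargs)
    result = _quantile(arr,
                       quantiles=q,
    ...<2 lines>...
                       out=out,
                       weights=wgt)
    slices_having_nans = np.isnan(arr[-1, ...])
                                  ~~~^^^^^^^^^
IndexError: index -1 is out of bounds for axis 0 with size 0
```

Emit:
{"api": "jog_arm", "payload": {
  "moves": [
    [0.03, -0.04, 0, 0],
    [0.06, -0.08, 0, 0],
    [0.09, -0.12, 0, 0],
    [0.1218, -0.1655, 0.02, 0],
    [0.1218, -0.1655, 0.06, 0],
    [0.1218, -0.1655, 0.07, 0],
    [0.1218, -0.1655, 0.07, 0],
    [0.1218, -0.1655, 0.07, 0]
  ],
  "hand": 0.078
}}

```text
clock: 42.58
position: [0.4396, -0.243, 0.0969]
ee_rot: [0.635, 3.076, -0.0]
force: [0.2, -0.1, -0.3]
width: 0.85
gripper_force: 0.0
```

```bash
python3 - <<'E'
from h import *
W=cloud(grab("wrist")); cups(W,(.4377,-.242)); go((.4395,-.2432,.02))
E
```

```text
cup 6496 [ 437.9 -241.8   56.2   73.    66.8]
t 42.62 pos [ 0.4397 -0.243   0.097 ] th 156.69 F [ 0.4  0.  -0.8] w 0.0782 gf 0.0
(0.4395, -0.2432, 0.02) -> [ 0.0002 -0.0003  0.077 ]
```

Emit:
{"api": "jog_arm", "payload": {
  "moves": [
    [0, 0, 0.04, 0],
    [0, 0, 0.07, 0],
    [0, 0, 0.077, 0],
    [0, 0, 0.077, 0],
    [0, 0, 0.077, 0]
  ]
}}

```text
clock: 43.25
position: [0.4395, -0.2434, 0.0204]
ee_rot: [0.636, 3.075, -0.0]
force: [0.3, -0.0, 0.6]
width: 0.848
gripper_force: 0.0
```

Emit:
{"api": "jog_arm", "payload": {
  "moves": [
    [0, 0, 0, 0],
    [0, 0, 0, 0],
    [0, 0, 0, 0],
    [0, 0, 0, 0],
    [0, 0, 0, 0],
    [0, 0, -0.03, 0],
    [0, 0, -0.06, 0],
    [0, 0, -0.095, 0],
    [0, 0, -0.095, 0],
    [0, 0, -0.095, 0]
  ],
  "hand": 0.04,
  "newtons": 10
}}

```text
clock: 44.5
position: [0.4384, -0.2426, 0.1137]
ee_rot: [-0.636, -3.076, -0.001]
force: [-0.2, -0.3, -0.2]
width: 0.607
gripper_force: 10.0
```

```bash
python3 - <<'E'
from h import *
go((.5894,-.3239,.115),(.5894,-.3239,.055))
E
```

```text
t 44.5 pos [ 0.4384 -0.2426  0.1137] th 156.65 F [-0.2 -0.3 -0.2] w 0.0557 gf 10.0
(0.5894, -0.3239, 0.115) -> [-0.1709 -0.0148 -0.0014]
(0.5894, -0.3239, 0.055) -> [-0.1709 -0.0148  0.0586]
```

Emit:
{"api": "jog_arm", "payload": {
  "moves": [
    [-0.05, -0.004, 0, 0],
    [-0.1, -0.008, 0, 0],
    [-0.15, -0.012, 0, 0],
    [-0.171, -0.0148, 0, 0],
    [-0.171, -0.0148, 0, 0],
    [-0.171, -0.0148, 0.01, 0],
    [-0.171, -0.0148, 0.02, 0],
    [-0.171, -0.0148, 0.028, 0],
    [-0.171, -0.0148, 0.034, 0],
    [-0.171, -0.0148, 0.039, 0],
    [-0.171, -0.0148, 0.044, 0],
    [-0.171, -0.0148, 0.049, 0],
    [-0.171, -0.0148, 0.054, 0],
    [-0.171, -0.0148, 0.059, 0],
    [-0.171, -0.0148, 0.064, 0],
    [-0.171, -0.0148, 0.069, 0],
    [-0.171, -0.0148, 0.07, 0],
    [-0.171, -0.0148, 0.07, 0]
  ]
}}

```text
clock: 46.75
position: [0.5898, -0.3243, 0.0445]
ee_rot: [0.636, 3.076, 0.0]
force: [-1.0, 0.5, 4.6]
width: 0.61
gripper_force: 10.0
```

```bash
python3 - <<'E'
from h import *
tilt()
E
```

```text
t 46.8 pos [ 0.5898 -0.3244  0.0445] th 156.63 F [-1.9  1.2  4.9] w 0.0557 gf 10.0
-4 92 [95.6 96.1 96.7]
4 940 [102.1 103.5 104.7]
12 1416 [ 98.8 100.4 102.3]
20 2481 [ 88.1  91.4 127.1]
28 15366 [ 85.4 137.8 148.6]
36 1934 [73.2 76.5 79.5]
44 1720 [65.7 68.9 71.9]
52 1520 [58.9 61.9 64.4]
60 430 [55.7 57.1 58.5]
```

Emit:
{"api": "jog_arm", "payload": {
  "moves": [
    [0, 0, -0.03, 0],
    [0, 0, -0.06, 0],
    [0, 0, -0.076, 0],
    [0, 0, -0.076, 0],
    [-0.04, 0, -0.076, 0],
    [-0.08, 0, -0.076, 0],
    [-0.121, 0, -0.076, 0],
    [-0.121, 0, -0.076, 0],
    [-0.121, 0, -0.076, 0],
    [-0.121, 0, -0.076, 0]
  ]
}}

```text
clock: 48.05
position: [0.6998, -0.3722, 0.1198]
ee_rot: [-0.637, -3.075, -0.001]
force: [-1.0, 0.3, -0.6]
width: 0.61
gripper_force: 10.0
```

```bash
python3 - <<'E'
from h import *
tilt(); go((.6284,-.3408,.049))
E
```

```text
t 48.1 pos [ 0.7    -0.3722  0.1202] th 156.6 F [-0.2  0.1 -0.5] w 0.0561 gf 10.0
-4 90 [169.3 169.9 170.7]
4 888 [177.5 178.8 180. ]
12 1482 [174.  175.7 177.7]
20 2438 [163.5 166.7 202.4]
28 15341 [160.8 213.2 223.9]
36 2044 [148.1 151.7 154.9]
44 2071 [ 11.3 143.6 147.1]
52 1866 [ 11.3 136.6 139.7]
60 775 [ 10.7 131.3 133.4]
68 355 [11.  60.2 61.8]
76 459 [11.5 61.  62. ]
84 454 [11.1 60.7 62. ]
92 371 [10.5 11.6 60.1]
100 396 [10.4 11.3 12.2]
108 449 [10.4 11.2 12.2]
116 420 [10.5 11.4 12.4]
124 276 [10.1 11.2 12.2]
132 54 [10.3 11.1 12. ]
t 48.1 pos [ 0.7    -0.3722  0.1202] th 156.6 F [-0.2  0.1 -0.5] w 0.0561 gf 10.0
(0.6284, -0.3408, 0.049) -> [0.0782 0.0003 0.0712]
```

Emit:
{"api": "jog_arm", "payload": {
  "moves": [
    [-0.002, 0, 0.02, 0],
    [-0.002, 0, 0.05, 0],
    [-0.002, 0, 0.074, 0],
    [-0.002, 0, 0.074, 0],
    [0.004, 0, 0.074, 0],
    [0.009, 0, 0.072, 0],
    [0.011, 0, 0.066, 0],
    [0.013, 0, 0.061, 0],
    [0.0145, 0, 0.055, 0],
    [0.0155, 0, 0.053, 0],
    [0.0155, 0, 0.053, 0]
  ]
}}

```text
clock: 49.48
position: [0.6865, -0.3661, 0.0679]
ee_rot: [0.636, 3.076, 0.001]
force: [0.8, -0.1, 3.7]
width: 0.61
gripper_force: 10.0
```

```bash
python3 - <<'E'
from h import *
tilt()
E
```

```text
t 49.52 pos [ 0.6865 -0.3661  0.0677] th 156.63 F [0.2 0.2 3.8] w 0.0556 gf 10.0
-12 351 [108.  109.4 110.5]
-4 627 [111.3 113.1 114.9]
4 704 [115.9 117.7 119.8]
12 558 [120.6 121.9 123.2]
20 2817 [108.7 114.  150.3]
28 15606 [103.  160.9 171.9]
36 1911 [81.6 87.4 92.9]
44 1697 [11.9 73.  78.8]
52 837 [12.1 62.9 66.6]
60 690 [12. 61. 62.]
68 821 [11.3 60.8 61.9]
76 720 [10.7 11.8 60.5]
84 659 [10.6 11.5 12.3]
92 612 [10.6 11.4 12.2]
100 665 [10.4 11.3 12.2]
108 496 [10.4 11.3 12.2]
116 211 [10.2 11.2 12. ]
124 11 [ 8.5 10.3 11. ]
```

Emit:
{"api": "jog_arm", "payload": {
  "moves": [
    [0.004, 0, -0.003, 0],
    [0.008, 0, -0.006, 0],
    [0.012, 0, -0.008, 0],
    [0.016, 0, -0.01, 0],
    [0.019, 0, -0.011, 0],
    [0.022, 0, -0.011, 0],
    [0.024, 0, -0.009, 0],
    [0.026, 0, -0.007, 0],
    [0.027, 0, -0.006, 0],
    [0.027, 0, -0.006, 0]
  ]
}}

```text
clock: 50.78
position: [0.6617, -0.3555, 0.0731]
ee_rot: [-0.636, -3.076, -0.0]
force: [0.2, -0.4, -0.8]
width: 0.61
gripper_force: 10.0
```

```bash
python3 - <<'E'
from h import *
top(115); go((.6284,-.3408,.1))
E
```

```text
t 50.83 pos [ 0.6618 -0.3556  0.0732] th 156.63 F [ 0.2 -0.1 -0.3] w 0.0559 gf 10.0
plane slopes x,y rad [-0.0475  0.0025] z0 120.4 1019 x [-2.7 21.6] y [-21.6  21.6]
t 50.83 pos [ 0.6618 -0.3556  0.0732] th 156.63 F [ 0.2 -0.1 -0.3] w 0.0559 gf 10.0
(0.6284, -0.3408, 0.1) -> [ 0.0365  0.0003 -0.0268]
```

```bash
python3 - <<'E'
from h import *
im=grab("wrist"); save(im,"pics/w5.png"); tilt(cloud(im))
E
```

```text
t 50.88 pos [ 0.6619 -0.3556  0.0732] th 156.63 F [-1.2 -0.3 -1.1] w 0.0559 gf 10.0
-12 344 [113.4 114.7 115.9]
-4 623 [116.6 118.5 120.3]
4 700 [121.2 123.  125.1]
12 573 [125.9 127.4 128.8]
20 2790 [114.  119.2 155.5]
28 15641 [108.2 166.2 177.2]
36 1917 [87.  92.8 98.1]
44 1829 [11.6 77.7 84.2]
52 1191 [10.7 39.8 71.7]
60 568 [10.5 11.3 12.1]
68 527 [10.5 11.3 12.2]
76 542 [10.5 11.4 12.3]
84 331 [10.3 11.4 12.1]
92 120 [ 9.6 11.1 12. ]
```

View pics/w5.png

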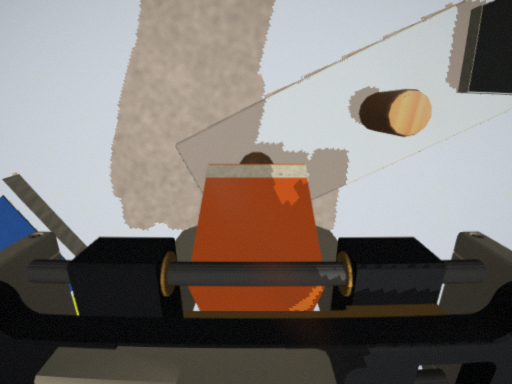

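The wrist view shows that the mouth rim (258,170) has slipped over peg 3, so the peg top is just inside the mouth. I'll pull towards the robot so the peg pushes the far inner wall and turns the cup down.

Emit:
{"api": "jog_arm", "payload": {
  "moves": [
    [0.006, 0, 0.002, 0],
    [0.012, 0, 0.003, 0],
    [0.018, 0, 0.003, 0],
    [0.022, 0, 0.003, 0],
    [0.026, 0, 0.003, 0],
    [0.03, 0, 0.003, 0],
    [0.03, 0, 0.003, 0]
  ]
}}

```text
clock: 51.75
position: [0.6342, -0.3436, 0.0705]
ee_rot: [0.636, 3.076, 0.0]
force: [2.7, -1.0, 0.0]
width: 0.612
gripper_force: 10.0
```

```bash
python3 - <<'E'
from h import *
tilt(); go((.6284,-.3408,.1))
E
```

```text
t 51.8 pos [ 0.6342 -0.3436  0.0704] th 156.63 F [ 1.9 -1.7  0.5] w 0.056 gf 10.0
-12 414 [111.6 112.3 113. ]
-4 876 [113.2 114.3 115.3]
4 862 [115.8 116.9 118.1]
20 2743 [112.5 118.9 153. ]
28 16236 [101.2 162.9 174.4]
36 2393 [11.3 73.1 84.5]
44 1058 [10.8 54.3 61.7]
52 401 [10.1 11.1 12.1]
60 170 [ 9.3 10.9 12. ]
68 8 [ 6.9 10.1 11.6]
t 51.8 pos [ 0.6342 -0.3436  0.0704] th 156.63 F [ 1.9 -1.7  0.5] w 0.056 gf 10.0
(0.6284, -0.3408, 0.1) -> [ 0.0064  0.0003 -0.0296]
```

Working: the tilt is now about 17° from vertical. Continuing.

Emit:
{"api": "jog_arm", "payload": {
  "moves": [
    [0.004, 0, 0, 0],
    [0.008, 0, 0, 0],
    [0.012, 0, 0.001, 0],
    [0.015, 0, 0.002, 0],
    [0.017, 0, 0.003, 0],
    [0.017, 0, 0.003, 0]
  ]
}}

```text
clock: 52.55
position: [0.6184, -0.3368, 0.0673]
ee_rot: [-0.636, -3.076, -0.0]
force: [2.6, -1.6, 0.5]
width: 0.609
gripper_force: 10.0
```

```bash
python3 - <<'E'
from h import *
top(105); tilt(); go((.6284,-.3408,.1))
E
```

```text
t 52.6 pos [ 0.6184 -0.3368  0.0673] th 156.63 F [ 1.5 -1.7  1.4] w 0.0559 gf 10.0
plane slopes x,y rad [0.012  0.0007] z0 110.9 4450 x [-9.8 27. ] y [-21.5  21.6]
t 52.65 pos [ 0.6184 -0.3368  0.0672] th 156.63 F [ 2.3 -1.6  1.6] w 0.0557 gf 10.0
-12 285 [110.1 110.7 111.3]
-4 1185 [110.1 110.8 111.5]
4 661 [110.4 111.  111.6]
20 2619 [ 12.6 111.7 149.7]
28 18183 [ 74.9 157.5 170.9]
36 365 [ 9.9 11.1 12.1]
44 146 [ 7.9 10.7 11.8]
t 52.65 pos [ 0.6184 -0.3368  0.0672] th 156.63 F [ 2.3 -1.6  1.6] w 0.0557 gf 10.0
(0.6284, -0.3408, 0.1) -> [-0.0107  0.0003 -0.0328]
```

Emit:
{"api": "jog_arm", "payload": {
  "moves": [
    [-0.005, 0, 0, 0],
    [-0.01, 0, 0, 0],
    [-0.01, 0, 0, 0],
    [-0.01, 0, 0.01, 0],
    [-0.01, 0, 0.018, 0],
    [-0.01, 0, 0.024, 0],
    [-0.01, 0, 0.0255, 0],
    [-0.01, 0, 0.0255, 0]
  ]
}}

```text
clock: 53.65
position: [0.6278, -0.3409, 0.0417]
ee_rot: [-0.636, -3.076, 0.0]
force: [-1.0, -0.2, -0.0]
width: 0.607
gripper_force: 10.0
```

Emit:
{"api": "jog_arm", "payload": {
  "moves": [
    [0, 0, 0, 0],
    [0, 0, 0, 0],
    [0, 0, 0, 0],
    [0, 0, 0, 0],
    [0, 0, -0.03, 0],
    [0, 0, -0.09, 0],
    [0, 0, -0.13, 0],
    [0, 0, -0.13, 0],
    [0, 0, -0.13, 0]
  ],
  "hand": 0.068
}}

```text
clock: 54.78
position: [0.6277, -0.3405, 0.1712]
ee_rot: [-0.636, -3.076, -0.001]
force: [0.3, 0.0, -0.3]
width: 0.741
gripper_force: 0.0
```

```bash
python3 - <<'E'
from h import *
top(75)
E
```

```text
t 54.83 pos [ 0.6274 -0.3403  0.1705] th 156.64 F [-0.1 -0.8 -0.4] w 0.068 gf 0.0
plane slopes x,y rad [-0.0033 -0.0003] z0 83.2 2634 x [-28.4  26.6] y [-21.4  21.5]
```

Emit:
{"api": "jog_arm", "payload": {
  "moves": [
    [0.05, 0, -0.05, 0],
    [0.1, 0, -0.1, 0],
    [0.15, 0, -0.15, 0],
    [0.2, 0, -0.15, 0],
    [0.22, -0.02, -0.15, 0],
    [0.22, -0.05, -0.15, 0],
    [0.22, -0.05, -0.15, 0],
    [0.22, -0.05, -0.15, 0]
  ]
}}

```text
clock: 55.82
position: [0.4062, -0.2988, 0.3209]
ee_rot: [-0.635, -3.075, -0.001]
force: [0.2, 0.1, 0.6]
width: 0.744
gripper_force: 0.0
```

```bash
python3 - <<'E'
from h import *
st(); W,c=look("pics/top4.png"); potlid(W,'g'); potlid(W,'r'); potlid(W,'b'); lids2(W,y=LID['y'])
for y in((.619,-.1406),(.6284,-.3408)):
    q=W[near(W,*y,.06)&(W[...,2]>.07)&(W[...,2]<.1)]; print(len(q),len(q) and (cv2.minAreaRect((q[:,:2]*1000).astype(np.float32)),np.percentile(q[:,2],[10,50,90])))
im=cv2.imread("pics/top4.png"); cv2.imwrite("pics/top4b.png",cv2.resize(im[100:290,100:450],None,fx=2.2,fy=2.2))
E
```

```text
t 55.83 pos [ 0.4062 -0.2988  0.3209] th 156.65 F [0.2 0.1 0.6] w 0.0683 gf 0.0
potlid g 251 [587.2 233.3  32.7] z [0.0815 0.0853 0.089 ] knob 41 [586.6 232.5  11.6] 0.10562646183622681
potlid r 254 [572.9  34.   32.8] z [0.0818 0.085  0.0885] knob 40 [572.9  33.6  11.6] 0.10512012506994406
potlid b 249 [593.8 332.   33.4] z [0.0815 0.085  0.0883] knob 44 [594.  331.8  11.8] 0.10531766395211296
y 40 [424.6 337.7  12. ] [424.9 337. ] 229 [425.7 338.3  33.3] [424.9 337.6]
281 (((620.0081176757812, -140.77725219726562), (55.93768310546875, 57.70963668823242), 67.07756042480469), array([0.08042077, 0.08407537, 0.08743754]))
293 (((628.73828125, -340.83966064453125), (56.892391204833984, 59.44298553466797), 67.56379699707031), array([0.0800645 , 0.08405748, 0.08771456]))
```

View pics/top4b.png

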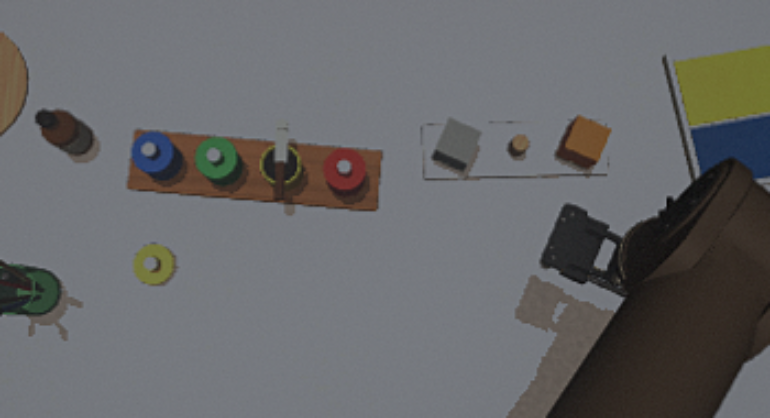

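The final view shows the blue, green and red lids on their pots, at (155,155), (217,158) and (345,170). The yellow pot is open with the knife across it at (281,165), and its lid is on the table at (155,265). The grey cup at (457,145) and the orange cup at (583,140) stand over pegs 1 and 3.

```bash
python3 -c "
from cell import arm
print(arm.sign_off())"
```

```text
the job is handed in; nothing more can be done
None
```

The job is handed in: the red, blue and green lids are pressed fully home, the yellow pot with the knife is left open with its lid on the table, and the only two cups present (grey and orange) stand upside down on pegs 1 and 3. The hand-in returned no verdict.

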